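# Bundle brackets at the strapping station

## Task

Pull up the spring pin and turn it into its rest notch so that it stays up by itself, draw the carriage fully out, and seat the packing board flat and square in its pocket. Stack every red L bracket on the board, heels up and lengthwise along it, each one turned end for end from the one below with its flat leg lying flat beside the lower heel, so that the pile is centred and balanced. Then push the carriage with the pile fully home under the arch, turn the pin back so that it drops and locks the carriage, and leave the extinguisher, spray can, valve head and tape roll undisturbed.

Things in the scene. Friction and masses are not known exactly. Their poses are not given: they have to be found in the camera images.
- pocket (a point): centre of the carriage pocket's floor, 30 mm above the bench; pocket 60 mm (this x) by 124 mm (this y), black rim 12 mm wide, 8 mm high, level with the aluminium aprons. x: along the carriage's travel, from the yellow handle to the pocket, away from the robot; z up. With the carriage home it lies under the blue arch (beam 22 mm wide, underside 160, top 182 mm above the bench)
- carriage_handle (a point): centre of the carriage's yellow handle bar: 14 mm (carriage x) by 46 mm (y), 20 mm high, centre 78 mm above the bench, on a post 22 mm wide; 120 mm from the pocket's centre, on the robot's side. Axes as pocket. At the carriage's far edge, 81 mm beyond the pocket's centre and 50 mm to either side, stand two black back-stop posts, 8 by 12 mm, tops 89 mm above the bench
- carriage (a joint): travel of the carriage in m: 0 = home under the arch, 0.15 = fully out (towards the robot) against its stop; it moves with 3 N of friction and stays where it is left
- pin_grip (a point): centre of the spring pin's red T-bar: 52 mm (this x) by 14 mm (this y), 24 mm high; pin down, it is 112 mm above the bench and 32 mm above the top of the castellated steel bush (42 mm across) it stands in. The point rises and turns with the bar. The pin's axis is fixed, 95 mm left (+y of pocket) of the carriage's centre line
- pin_lift (a joint): height of the spring pin, m: 0 = down, 12 mm deep in the carriage's hole (only with the carriage home), 0.030 = fully up. The spring pulls it down with 4 N at 0, 10 N at 0.030. It turns only above 0.021 (the bush's castellations stop it below); lying in the rest notch it reads 0.017, 5 mm clear of the carriage
- pin_turn (a joint): turn of the T-bar, rad, anticlockwise from above: 0 = bar along the carriage's travel, over the deep slot (pin can drop); 1.22 (70 degrees) = over the brass rest notch, 4 mm deep, that holds it up; limits -0.06 and 1.28
- board_mid (a point): centre of the loose plywood packing board, 120 mm (its x) x 56 mm (its y) x 20 mm thick, lying flat, 0.16 kg
- b1_mid (a point): centre of red L bracket b1's flat leg, half-way up it (may be absent): leg 90 mm (its x) x 40 mm (its y) x 12 mm thick, with a raised heel on its +x end, 18 mm along x, 40 mm wide, rising 12 mm above the leg (24 mm in all); about 0.14 kg, balance point 6 mm from here towards the heel. Starts flat, heel up
- b1_heel (a point): centre of the raised heel of bracket b1, 36 mm from the leg's centre along its x and 12 mm higher
- b2_mid (a point): centre of red L bracket b2's flat leg, half-way up it (may be absent): leg 90 mm (its x) x 40 mm (its y) x 12 mm thick, with a raised heel on its +x end, 18 mm along x, 40 mm wide, rising 12 mm above the leg (24 mm in all); about 0.14 kg, balance point 6 mm from here towards the heel. Starts flat, heel up
- b2_heel (a point): centre of the raised heel of bracket b2, 36 mm from the leg's centre along its x and 12 mm higher
- b3_mid (a point): centre of red L bracket b3's flat leg, half-way up it (may be absent): leg 90 mm (its x) x 40 mm (its y) x 12 mm thick, with a raised heel on its +x end, 18 mm along x, 40 mm wide, rising 12 mm above the leg (24 mm in all); about 0.14 kg, balance point 6 mm from here towards the heel. Starts flat, heel up
- b3_heel (a point): centre of the raised heel of bracket b3, 36 mm from the leg's centre along its x and 12 mm higher
- b4_mid (a point): centre of red L bracket b4's flat leg, half-way up it (may be absent): leg 90 mm (its x) x 40 mm (its y) x 12 mm thick, with a raised heel on its +x end, 18 mm along x, 40 mm wide, rising 12 mm above the leg (24 mm in all); about 0.14 kg, balance point 6 mm from here towards the heel. Starts flat, heel up
- b4_heel (a point): centre of the raised heel of bracket b4, 36 mm from the leg's centre along its x and 12 mm higher
- extinguisher: red fire extinguisher standing upright, 90 mm across and about 290 mm tall with its valve, bystander; origin under its centre
- spray_can: spray can, 60 mm across, 170 mm tall, bystander; origin under its centre
- valve_head: small brass extinguisher valve head, 55 mm across, 52 mm tall, standing among the brackets, bystander; origin under its centre
- tape_roll: roll of yellow tape, 84 mm across, 24 mm high, bystander
Mind the look-alikes: they are no part of the job. Leave any pink or purple look-alike of the part that bears b3_mid alone.

How it is judged:
By the outcome, as a careful person would: the job done as asked, in the order asked, and still so for the second after the job is handed in, with the robot touching nothing.
Of b1, b2, b3, b4 only 2 to 4 are there at a start; the rules pass over those that are not, and their reading is None.
At some moment in a run one of b1, b2, b3, b4 may be knocked a few centimetres aside while the robot is not near it.
Once in a run the grip may slacken for a moment while it holds something.
It also fails if it takes over 210 s, if anything falls off the work surface, if the arm or the gripper's body presses on something with over 40 N, if the wrist force passes 120 N, or if a joint passes its speed limit or range.

## Robot

A 6-joint arm with a two-finger parallel gripper is mounted at the origin on the work surface. World frame = base frame: x ahead of the robot, y to its left, z up, the work surface at z = 0. Lengths are in m, angles in degrees, forces in N, time in s.
With the tool pointing down it reaches from about 0.375 to 0.975 m from the base axis. Payload 3.8 kg.
Tool frame: the origin (TCP) lies at the very end of the fingers, on their centre line; the grasp point (between the pads) lies 19 mm behind it (arm.grip_point_offset is the distance from the TCP to the grasp point, in m); z points along the fingers, y is the direction in which the jaws open and shut (so a half turn about z gives the same grasp; the last joint's range is limited). The gripper opens to 85 mm and grips with 20 to 120 N. Pads are 22 mm wide; open, the fingers measure 114 mm over their backs; the gripper's body (76 mm by 85 mm) begins 54 mm behind the grasp point. The pads swing forward as they close: fully open they stand 13 mm farther back than shut.
Start: joints at [-77.974, 15.12, 91.902, -0, 72.978, -2.114], TCP at [0.165, -0.655, 0.231] pointing down, gripper open.
Joint ranges: [-150.88, 150.88], [-54.13, 125.18], [17.81, 147.31], [-75.09, 255.09], [0, 152.58], [-146.25, 146.25]. Speed limits (degrees/s): [147.25, 147.25, 180, 180, 180, 180].

## Interface

Orientations are given as a 3x3 rotation matrix whose columns are the frame's x, y, z axes.
In Python, from rig import arm gives the robot as it stands.
- The arm moves only by the shell command python3 -m handwheel 'ROWS' [FORCE]. ROWS is JSON, a list that holds one entry, the list of rows, each a list of 5 numbers: the shift along the tool's x, y, z in m, then the turn about the tool's z in degrees, then the finger opening in m, from 0 to 0.0854. In form: [[[tx, ty, tz, twist, fingers], ...]]. A call has exactly 5 rows; each row shifts and turns the commanded pose from where the row before left it, along the tool's axes as they then stand; what a row does not reach is not made up. A row lasts 1/8 s, in which the tool goes at most 62.5 mm and 10.7 degrees, less where a joint would pass 70% of its speed; a pose out of reach is approached as far as the arm can. A call with a gripper value outside its range is refused whole. The fingers move at their own pace and stop on an object; FORCE is the grip in N (left out, the last holds). Time passes only in rows, so rows that do not move let the fingers close, or fill a call up. It gives the time, the measured TCP pose, the force and the opening at its end, in the units of the state.
- arm.get_obs(): the state, without advancing time (a new reading comes with each control period).
- arm.get_image(name): name is "scene" or "top"; returns a dict with "image" (384x512x3 uint8, blue, green, red), "camera_matrix" (3x3 intrinsics, pixels), "distortion" ([k1, k2, p1, p2, k3] as OpenCV has them; the pictures are not rectified), "world_to_cam" (4x4, takes a point from world to camera coordinates). Camera axes: x right, y down, z forward; pixel columns grow to the right and rows downward; lengths in m; the calibration is good to about 2 mm. A picture is of the moment at which its call begins. There is no depth.
- arm.job_done(): hands the job in, once; it reports no verdict.
The state is a dict: "time_s": time; "qpos": joint angles; "joint_vel": joint speeds; "effort": joint torques, N m; "ee_pos": TCP position; "ee_rot": TCP orientation; "force": force on the tool from outside, world axes, zero at the start; "wrist_torque": the same for the moment, N m; "finger_gap": finger opening in m.
Only numpy, scipy, OpenCV 4.12 (cv2) and the standard library are available. Lean on these libraries where they do the work, as an engineer would, in place of code of your own. Each camera call takes 0.05 s, during which the arm holds its last target.

## Working session

There is one attempt and no reset: what is moved stays moved. The work goes in short steps, Python scripts to look and compute and a shell command to move; the robot and the scene stay as the last step left them, time stands still between calls to the robot, and variables do not carry over. Pictures are saved under pics/ and viewed, and the job is handed in when it is done.

```bash
ls; mkdir -p pics; python3 - <<'E'
from rig import arm
import cv2
o=arm.get_obs()
for k,v in o.items(): print(k,v)
print(arm.grip_point_offset)
for n in("scene","top"):
    d=arm.get_image(n); cv2.imwrite(f"pics/{n}0.png",d["image"]); print(n,d["camera_matrix"],d["distortion"],d["world_to_cam"])
E
```

```text
pics
time_s 0.0
qpos [-7.79747870e+01  1.51679411e+01  9.19813369e+01 -4.95523272e-05
  7.29789521e+01 -2.11381816e+00]
joint_vel [-0.0077688   0.09756688 -0.09510226  0.09470189  0.05266523  0.04112115]
effort [-6.95689450e-04 -5.15114701e+01 -3.67313683e+01 -9.58295391e-05
  1.30790519e-02 -1.25012960e-05]
ee_pos [ 0.16473423 -0.65382651  0.22997558]
ee_rot [[ 9.69705791e-01  2.44275378e-01 -4.67085931e-04]
 [ 2.44275811e-01 -9.69703324e-01  2.18875218e-03]
 [ 8.17234857e-05 -2.23654346e-03 -9.99997496e-01]]
force [-0.20872527 -0.39116226  0.03743516]
wrist_torque [0.01336611 0.0886452  0.02925522]
finger_gap 0.08564974289597194
0.0187
scene [[353.06316678   0.         258.11992232]
 [  0.         353.06316678 191.17251793]
 [  0.           0.           1.        ]] [0.0295201 0.        0.        0.        0.       ] [[-0.73769611  0.67504872 -0.01066194  0.39287178]
 [ 0.52416803  0.56271706 -0.63921622 -0.14020211]
 [-0.42550243 -0.47713597 -0.76895315  1.37184476]
 [ 0.          0.          0.          1.        ]]
top [[397.19675955   0.         249.95844022]
 [  0.         397.19675955 192.23069626]
 [  0.           0.           1.        ]] [0.03069276 0.         0.         0.         0.        ] [[-0.02733535 -0.99951745  0.01475255 -0.04742041]
 [-0.99222769  0.02533784 -0.12182856  0.47545862]
 [ 0.12139597 -0.01796811 -0.99244152  1.45665943]
 [ 0.          0.          0.          1.        ]]
```

View pics/scene0.png

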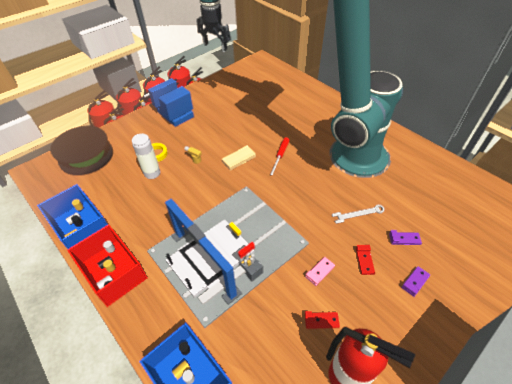

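View pics/top0.png

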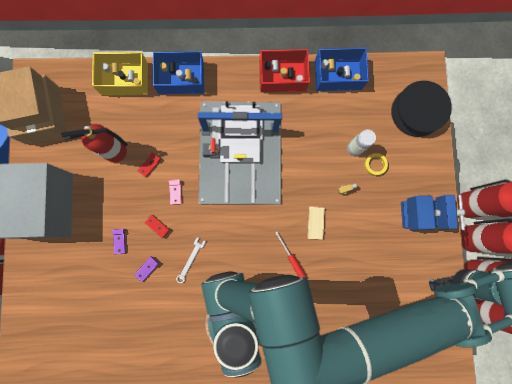

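```bash
cat > h.py <<'E'
import numpy as np, cv2
from rig import arm
def cam(n):
    d=arm.get_image(n); return d
def ray(d,uv):
    uv=np.array(uv,float).reshape(-1,1,2)
    n=cv2.undistortPoints(uv,d["camera_matrix"],np.array(d["distortion"])).reshape(-1,2)
    T=np.array(d["world_to_cam"]);R=T[:3,:3];t=T[:3,3]
    c=-R.T@t
    dirs=np.c_[n,np.ones(len(n))]@R
    return c,dirs
def onz(d,uv,z):
    c,v=ray(d,uv); s=(z-c[2])/v[:,2]; return c+v*s[:,None]
def proj(d,P):
    T=np.array(d["world_to_cam"])
    rv,_=cv2.Rodrigues(T[:3,:3])
    return cv2.projectPoints(np.array(P,float).reshape(-1,3),rv,T[:3,3],d["camera_matrix"],np.array(d["distortion"]))[0].reshape(-1,2)
def tri(d1,p1,d2,p2):
    c1,v1=ray(d1,p1);c2,v2=ray(d2,p2);v1=v1[0];v2=v2[0]
    A=np.c_[v1,-v2];s=np.linalg.lstsq(A,c2-c1,rcond=None)[0]
    a=c1+v1*s[0];b=c2+v2*s[1];return (a+b)/2,np.linalg.norm(a-b)
def crop(d,x0,y0,x1,y1,f,name):
    im=cv2.resize(d["image"][y0:y1,x0:x1],None,fx=f,fy=f,interpolation=cv2.INTER_CUBIC);cv2.imwrite("pics/"+name,im)
def st():
    o=arm.get_obs();R=o["ee_rot"]
    print("t %.2f"%o["time_s"],"pos",np.round(o["ee_pos"],4),"yaw_x %.2f"%np.degrees(np.arctan2(R[1,0],R[0,0])),"F",np.round(o["force"],1),"gap %.4f"%o["finger_gap"])
E
python3 - <<'E'
from h import *
t=cam("top");s=cam("scene")
crop(t,90,90,290,240,4,"t1.png"); crop(s,140,180,320,320,4.4,"s1.png"); crop(s,290,190,450,370,3.3,"s2.png");crop(t,80,110,220,290,3.3,"t2.png")
E
```

```text
(no output)
```

View pics/t1.png

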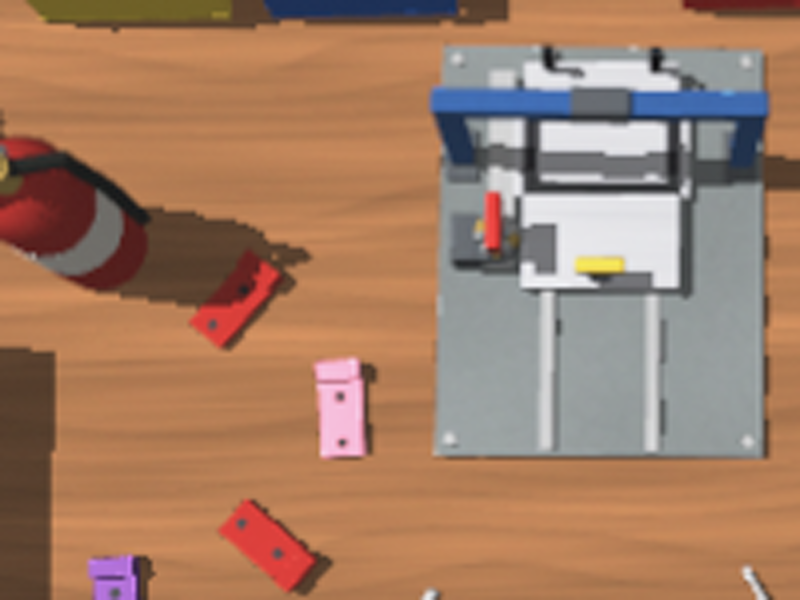

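View pics/s1.png

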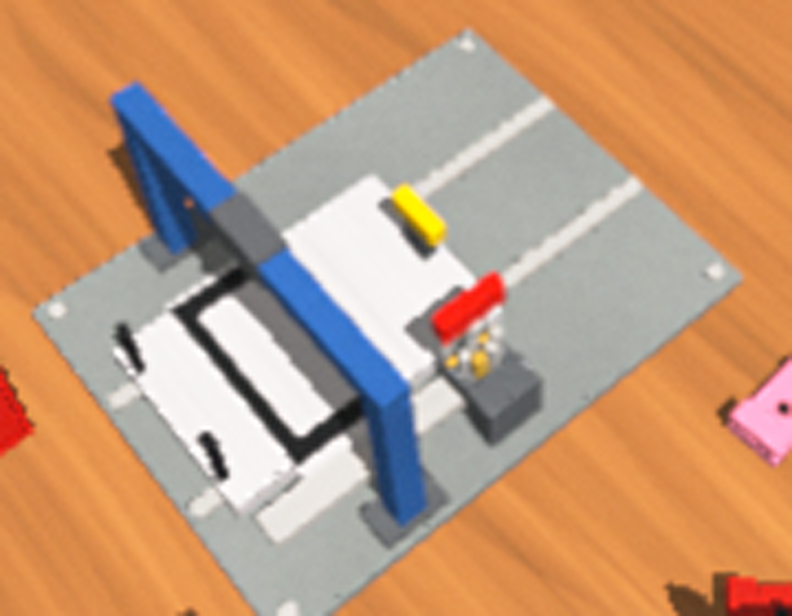

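View pics/s2.png

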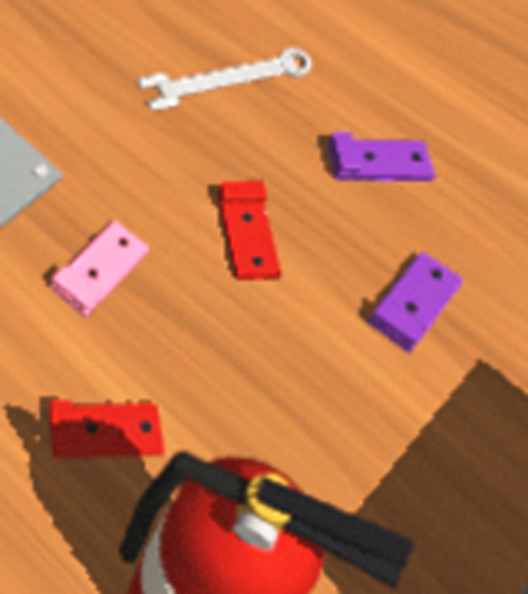

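View pics/t2.png

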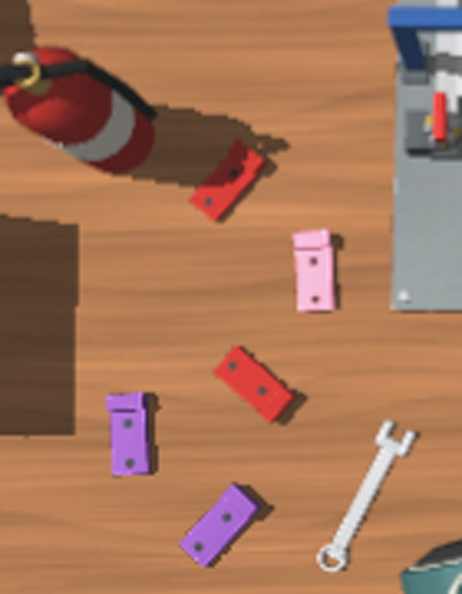

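```bash
cat > m.py <<'E'
from h import *
def mask(d,kind):
    h=cv2.cvtColor(d["image"],cv2.COLOR_BGR2HSV)
    if kind=="red": return cv2.inRange(h,(0,170,60),(6,255,255))|cv2.inRange(h,(174,170,60),(180,255,255))
    if kind=="yel": return cv2.inRange(h,(22,180,150),(32,255,255))
    if kind=="board": return cv2.inRange(h,(18,60,170),(30,160,255))
def rects(d,kind,amin=15,box=None):
    m=mask(d,kind); cs,_=cv2.findContours(m,cv2.RETR_EXTERNAL,cv2.CHAIN_APPROX_NONE);out=[]
    for c in cs:
        if cv2.contourArea(c)<amin: continue
        r=cv2.minAreaRect(c); M=cv2.moments(c); ce=(M["m10"]/M["m00"],M["m01"]/M["m00"])
        if box and not(box[0]<ce[0]<box[2] and box[1]<ce[1]<box[3]): continue
        out.append((ce,r,c))
    return out
E
python3 - <<'E'
from m import *
t=cam("top");s=cam("scene")
for n,d,b in(("top",t,(80,90,400,300)),("scene",s,(130,120,450,330))):
  for k in("red","yel","board"):
    for ce,r,c in rects(d,k,8,b): print(n,k,np.round(ce,1),np.round(r[1],1),round(r[2],1),cv2.contourArea(c), np.round(onz(d,[ce],0.02)[0],3))
E
```

```text
top red [295.9 265.9] [26.1  6.5] 59.0 133.0 [ 0.198 -0.222  0.02 ]
top red [156.7 225.9] [23.5 11. ] 41.2 235.0 [0.358 0.289 0.02 ]
top red [148.8 164.9] [10.8 23.9] 42.3 207.0 [0.589 0.319 0.02 ]
top red [213. 145.] [12.  2.] 90.0 24.0 [0.66  0.076 0.02 ]
top red [ 93.2 142.5] [15.4 23.7] 82.9 197.5 [0.68  0.527 0.02 ]
top red [ 95.4 126.4] [ 4. 10.] 90.0 20.0 [0.742 0.52  0.02 ]
top board [315.5 222.8] [31. 15.] 90.0 429.5 [ 0.354 -0.302  0.02 ]
top board [345.1 188. ] [ 6.3 13.6] 71.6 65.0 [ 0.482 -0.42   0.02 ]
top board [239.3 155.1] [ 3. 11.] 90.0 22.0 [ 0.619 -0.023  0.02 ]
scene red [321.2 319.9] [17. 34.] 90.0 494.0 [0.6   0.324 0.02 ]
scene red [364.8 259.5] [31.4 14.5] 79.7 379.5 [0.368 0.293 0.02 ]
scene red [245.8 249.5] [ 6.6 18.4] 52.1 95.5 [0.607 0.025 0.02 ]
scene red [283.1 146. ] [ 6.3 20.6] 26.6 99.0 [ 0.195 -0.224  0.02 ]
scene yel [234.7 228.7] [14.1  4.9] 45.0 56.5 [ 0.583 -0.057  0.02 ]
scene yel [160.1 150.5] [19.  12.2] 70.3 124.0 [ 0.561 -0.531  0.02 ]
scene board [238.9 156.6] [14.5 31.4] 61.4 365.5 [ 0.36  -0.297  0.02 ]
```

```bash
python3 - <<'E'
from m import *
t=cam("top");s=cam("scene")
crop(t,195,98,290,168,8,"t3.png");crop(s,215,205,290,260,10,"s3.png")
# plate edges
h=cv2.cvtColor(t["image"],cv2.COLOR_BGR2HSV)
print(h[195,205],h[190,260],h[195,240])
m=((h[...,1]<40)&(h[...,2]>90)&(h[...,2]<175)).astype(np.uint8)*255
m[:98]=0;m[215:]=0;m[:,:190]=0;m[:,290:]=0
cs,_=cv2.findContours(m,cv2.RETR_EXTERNAL,cv2.CHAIN_APPROX_NONE);c=max(cs,key=cv2.contourArea)
r=cv2.minAreaRect(c);print(r);b=cv2.boxPoints(r);print(np.round(onz(t,b,0.008),4))
# edges per row
L=[];R=[]
for y in range(165,203):
    xs=np.where(m[y]>0)[0];L.append((xs.min()-.5,y));R.append((xs.max()+.5,y))
for E in(L,R):
    P=onz(t,E,0.008);k=np.polyfit(P[:,0],P[:,1],1);print("yaw",np.degrees(np.arctan(k[0])),"y at .6",np.polyval(k,.6))
E
```

```text
[ 93  14 164] [ 90  13 157] [ 90  11 156]
((239.5, 161.0), (84.0, 81.0), 90.0)
[[ 0.7671  0.129   0.008 ]
 [ 0.7601 -0.1848  0.008 ]
 [ 0.4327 -0.173   0.008 ]
 [ 0.4406  0.133   0.008 ]]
yaw -2.4168896819133407 y at .6 0.12946787927881548
yaw -2.0979815913479105 y at .6 -0.18100248794176868
```

View pics/t3.png

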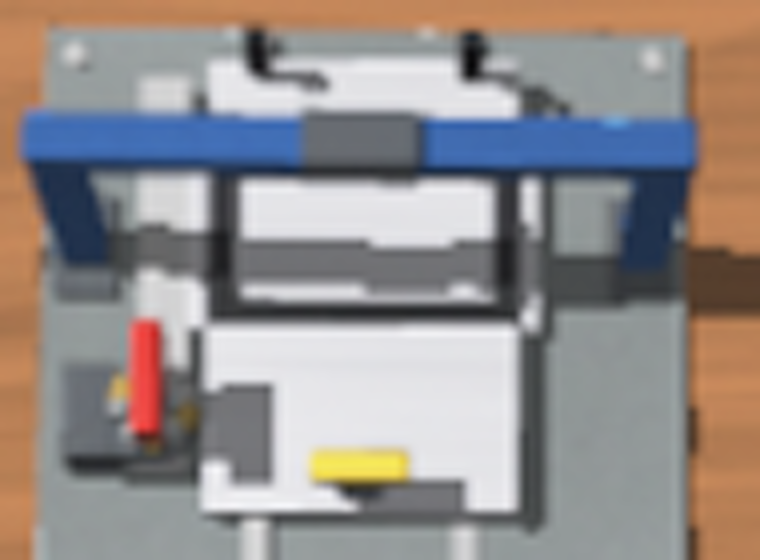

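View pics/s3.png

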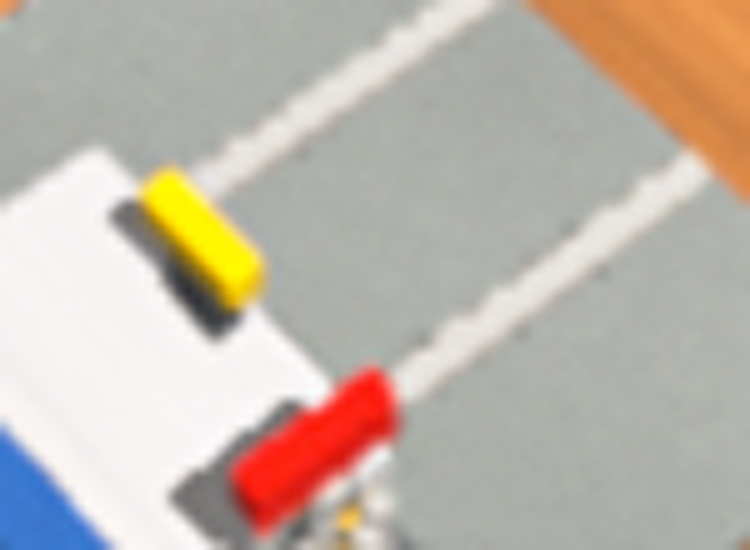

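```bash
python3 - <<'E'
from m import *
t=cam("top");s=cam("scene")
q=lambda x,y:(195+(x+.5)/8-.5,98+(y+.5)/8-.5)
w=lambda x,y:(215+(x+.5)/10-.5,205+(y+.5)/10-.5)
a=np.radians(-2.25);ux=np.array([np.cos(a),np.sin(a)]);uy=np.array([-ux[1],ux[0]])
pin=onz(t,[q(146,375)],.122)[0];hd=onz(t,[q(360,465)],.085)[0]
print("pin top",pin,"scene",onz(s,[w(317,450)],.112)[0]);print("handle",hd,onz(s,[w(204,238)],.078)[0])
print(tri(t,[q(146,376)],s,[w(315,445)]),tri(t,[q(360,463)],s,[w(206,232)]))
pk=onz(t,[q(238,305),q(497,300),q(522,312),q(205,318)],.038);print("pocket rim near corners",pk)
hs=np.array(hd[:2]);print("pocket from handle",hs+.12*ux)
d=pin[:2]-hs;print("pin rel handle in fixture",d@ux,d@uy)
for nm,p in(("pin",pin),("handle",hd)): print(nm, proj(s,[[p[0],p[1],.112 if nm=="pin" else .078]]))
E
```

```text
pin top [0.6370341  0.06892554 0.122     ] scene [0.63892377 0.06918865 0.112     ]
handle [ 0.60213906 -0.02480622  0.085     ] [ 0.60354247 -0.02487983  0.078     ]
(array([0.63882316, 0.06912512, 0.11436661]), np.float64(0.0010138891889415961)) (array([ 0.60344086, -0.02445824,  0.08171703]), np.float64(0.0009675417116359226))
pocket rim near corners [[ 0.69067892  0.03119783  0.038     ]
 [ 0.69026732 -0.09124244  0.038     ]
 [ 0.68417767 -0.10289763  0.038     ]
 [ 0.68474861  0.04688087  0.038     ]]
pocket from handle [ 0.72204654 -0.02951739]
pin rel handle in fixture 0.031188248126779006 0.09502946742180536
pin [[246.6992164  249.08405232]]
handle [[235.3214026  228.10041004]]
```

```bash
cat >> h.py <<'E'
def go(x,y,z,yaw=None):
    "grasp target TCP; prints shift along tool axes (mm) with present axes and after twist"
    o=arm.get_obs();R=np.array(o["ee_rot"]);p=np.array(o["ee_pos"])
    y0=np.degrees(np.arctan2(R[1,0],R[0,0]))
    if yaw is None: yaw=y0
    tw=-((yaw-y0+180)%360-180)
    d=np.array([x,y,z])-p
    for lab,a in(("now",y0),("after twist",yaw)):
        a=np.radians(a);X=np.array([np.cos(a),np.sin(a),0]);Y=np.array([np.sin(a),-np.cos(a),0])
        print(lab,"dx %.1f dy %.1f dz %.1f mm"%(1e3*d@X,1e3*d@Y,-1e3*d[2]),"len %.1f"%(1e3*np.linalg.norm(d)))
    print("twist %.2f"%tw,"q6 %.1f"%o["qpos"][5]);st()
E
python3 -c "
from h import *
go(.638,.069,.23,-2.25)"
python3 -m handwheel '[[[0,0,0,8.2,0.085],[0,0,0,8.2,0.085],[0.03,-0.05,0,0,0.085],[0.032,-0.0535,0,0,0.085],[0.032,-0.0535,0,0,0.085]]]' 60
python3 -c "
from h import *
go(.638,.069,.23,-2.25)"
```

```text
now dx 635.6 dy -586.0 dz 1.3 mm len 864.5
after twist dx 444.3 dy -741.5 dz 1.3 mm len 864.5
twist 16.39 q6 -2.1
t 0.50 pos [ 0.1649 -0.6545  0.2313] yaw_x 14.14 F [-0.3 -0.6  0.6] gap 0.0852
time_s: 1.12
ee_pos: [0.2657, -0.5, 0.2314]
ee_rot: [[0.999, -0.04, 0.0], [-0.04, -0.999, -0.0], [0.001, 0.0, -1.0]]
force: [1.0, -0.2, 0.8]
finger_gap: 0.0847
now dx 349.0 dy -583.6 dz 1.4 mm len 680.0
after twist dx 349.6 dy -583.2 dz 1.4 mm len 680.0
twist -0.07 q6 27.8
t 1.12 pos [ 0.2657 -0.5     0.2314] yaw_x -2.32 F [ 1.  -0.2  0.8] gap 0.0847
```

```bash
python3 -m handwheel '[[[0.032,-0.053,0,0,0.085],[0.032,-0.053,0,0,0.085],[0.032,-0.053,0,0,0.085],[0.032,-0.053,0,0,0.085],[0.032,-0.053,0,0,0.085]]]'
python3 -m handwheel '[[[0.032,-0.053,0,0,0.085],[0.032,-0.053,0,0,0.085],[0.032,-0.053,0,0,0.085],[0.032,-0.053,0,0,0.085],[0.032,-0.053,0,0,0.085]]]'
python3 -m handwheel '[[[0.029,-0.053,0,0,0.06],[0,0,0.02,0,0.06],[0,0,0.02,0,0.06],[0,0,0,0,0.06],[0,0,0,0,0.06]]]'
python3 -c "
from h import *
go(.638,.069,.0935,-2.25)
t=cam('top');s=cam('scene');crop(t,195,80,290,168,6,'t4.png');crop(s,195,165,300,265,6,'s4.png')"
```

```text
time_s: 1.75
ee_pos: [0.4363, -0.2412, 0.2318]
ee_rot: [[0.999, -0.04, 0.001], [-0.04, -0.999, -0.001], [0.001, 0.001, -1.0]]
force: [0.5, 0.2, 0.8]
finger_gap: 0.0848
time_s: 2.38
ee_pos: [0.6067, 0.0175, 0.2317]
ee_rot: [[0.999, -0.039, 0.001], [-0.039, -0.999, -0.0], [0.001, 0.0, -1.0]]
force: [-0.5, -0.3, 0.4]
finger_gap: 0.0853
time_s: 3.0
ee_pos: [0.6363, 0.0661, 0.1913]
ee_rot: [[0.999, -0.041, -0.0], [-0.041, -0.999, -0.0], [-0.0, 0.0, -1.0]]
force: [0.6, -0.7, 0.3]
finger_gap: 0.0604
now dx 1.6 dy -3.0 dz 97.8 mm len 97.8
after twist dx 1.6 dy -3.0 dz 97.8 mm len 97.8
twist -0.11 q6 96.1
t 3.00 pos [0.6363 0.0661 0.1913] yaw_x -2.36 F [ 0.6 -0.7  0.3] gap 0.0604
```

View pics/s4.png

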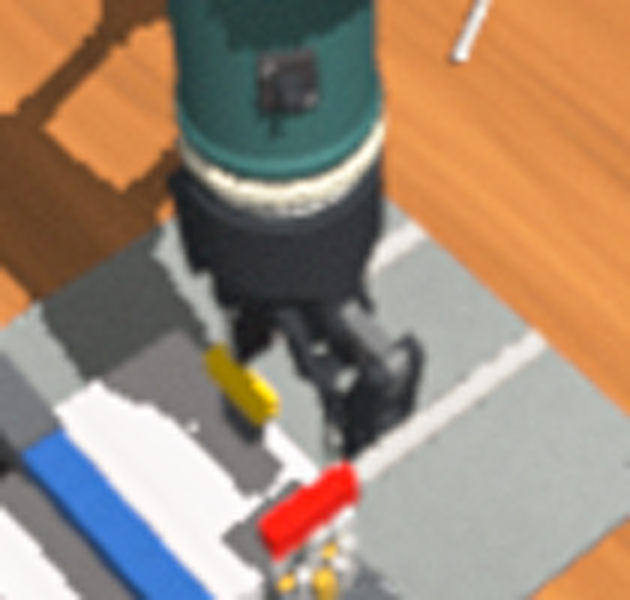

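```bash
python3 -m handwheel '[[[0.0015,-0.003,0.03,0,0.06],[0,0,0.03,0,0.06],[0,0,0.03,0,0.06],[0,0,0.008,0,0.06],[0,0,0,0,0.06]]]'
python3 -m handwheel '[[[0,0,0,0,0],[0,0,0,0,0],[0,0,0,0,0],[0,0,0,0,0],[0,0,0,0,0]]]' 70
python3 -c "
from h import *
go(.638,.069,.0935,-2.25)
s=cam('scene');crop(s,195,165,300,265,6,'s5.png')"
```

```text
time_s: 3.72
ee_pos: [0.6385, 0.0701, 0.0938]
ee_rot: [[0.999, -0.04, 0.0], [-0.04, -0.999, 0.0], [0.0, -0.0, -1.0]]
force: [-0.1, 0.2, 0.9]
finger_gap: 0.0601
time_s: 4.35
ee_pos: [0.6393, 0.07, 0.0948]
ee_rot: [[0.999, -0.039, 0.002], [-0.039, -0.999, -0.0], [0.002, 0.0, -1.0]]
force: [-0.6, -2.2, 5.4]
finger_gap: 0.0134
now dx -1.2 dy 1.0 dz 1.3 mm len 2.1
after twist dx -1.2 dy 1.0 dz 1.3 mm len 2.1
twist -0.00 q6 96.3
t 4.35 pos [0.6393 0.07   0.0948] yaw_x -2.25 F [-0.6 -2.2  5.4] gap 0.0134
```

View pics/s5.png

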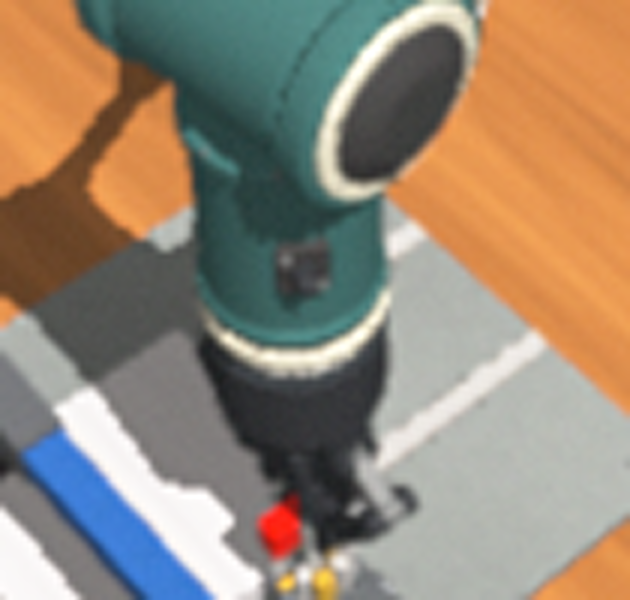

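Gripped (13.4 mm gap on the 14 mm bar; in the crop the red bar end shows at (280,530)). Lift ~26 mm.

```bash
python3 -m handwheel '[[[0,0,-0.005,0,0],[0,0,-0.007,0,0],[0,0,-0.007,0,0],[0,0,-0.006,0,0],[0,0,0,0,0]]]' 90
python3 -c "
from h import *
st()"
```

```text
time_s: 5.03
ee_pos: [0.6388, 0.07, 0.1171]
ee_rot: [[0.999, -0.039, 0.001], [-0.039, -0.999, -0.0], [0.001, 0.0, -1.0]]
force: [6.7, -2.4, -9.7]
finger_gap: 0.0126
t 5.03 pos [0.6388 0.07   0.1171] yaw_x -2.26 F [ 6.7 -2.4 -9.7] gap 0.0126
```

```bash
python3 -m handwheel '[[[0,0,-0.003,0,0],[0,0,0,0,0],[0,0,0,-5,0],[0,0,0,-8,0],[0,0,0,0,0]]]' 90
python3 -c "
from h import *
st()"
```

```text
time_s: 5.65
ee_pos: [0.6388, 0.0701, 0.1195]
ee_rot: [[0.982, 0.187, 0.001], [0.187, -0.982, -0.0], [0.001, 0.0, -1.0]]
force: [6.5, -1.1, -8.7]
finger_gap: 0.0125
t 5.65 pos [0.6388 0.0701 0.1195] yaw_x 10.80 F [ 6.5 -1.1 -8.7] gap 0.0125
```

```bash
python3 -m handwheel '[[[0,0,0,-10,0],[0,0,0,-10,0],[0,0,0,-10,0],[0,0,0,-10,0],[0,0,0,-10,0]]]' 90
python3 -m handwheel '[[[0,0,0,-7,0],[0,0,0,-1,0],[0,0,0,0,0],[0,0,0,0,0],[0,0,0,0,0]]]' 90
python3 -c "
from h import *
st();print(arm.get_obs()['wrist_torque']);s=cam('scene');crop(s,195,165,300,265,6,'s6.png')"
```

```text
time_s: 6.28
ee_pos: [0.6386, 0.0703, 0.1194]
ee_rot: [[0.484, 0.875, 0.0], [0.875, -0.484, 0.0], [0.0, 0.0, -1.0]]
force: [6.7, -2.0, -9.6]
finger_gap: 0.0126
time_s: 6.9
ee_pos: [0.6385, 0.0704, 0.1194]
ee_rot: [[0.363, 0.932, 0.0], [0.932, -0.363, 0.0], [0.0, 0.0, -1.0]]
force: [5.9, -1.7, -8.5]
finger_gap: 0.0128
t 6.90 pos [0.6385 0.0704 0.1194] yaw_x 68.73 F [ 5.9 -1.7 -8.5] gap 0.0128
[-0.06695162 -1.12863163  0.06348393]
```

View pics/s6.png

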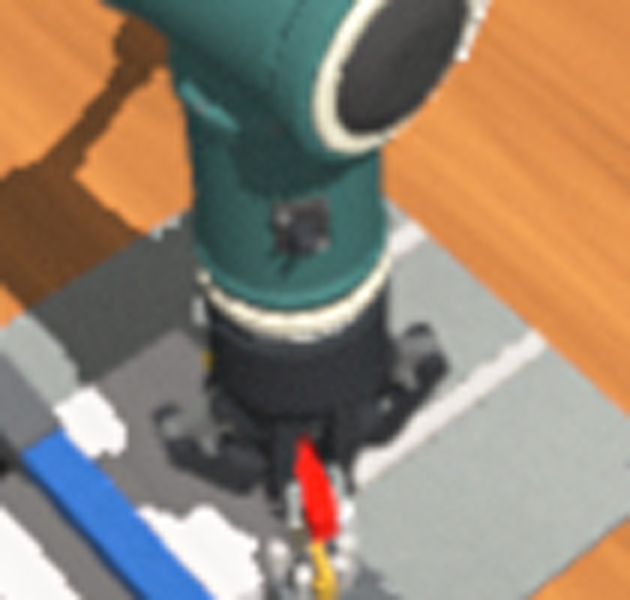

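```bash
python3 -m handwheel '[[[0,0,0.003,0,0],[0,0,0.003,0,0],[0,0,0.001,0,0],[0,0,0,0,0],[0,0,0,0,0]]]' 90
python3 -m handwheel '[[[0,0,0,0,0.04],[0,0,0,0,0.04],[0,0,0,0,0.04],[0,0,0,0,0.04],[0,0,0,0,0.04]]]'
python3 -c "
from h import *
st()"
```

```text
time_s: 7.58
ee_pos: [0.6385, 0.0704, 0.1126]
ee_rot: [[0.363, 0.932, 0.0], [0.932, -0.363, 0.0], [0.0, 0.0, -1.0]]
force: [5.6, -1.3, -9.1]
finger_gap: 0.0125
time_s: 8.2
ee_pos: [0.6384, 0.0704, 0.1145]
ee_rot: [[0.363, 0.932, 0.0], [0.932, -0.363, 0.0], [0.0, 0.0, -1.0]]
force: [0.4, 0.4, -0.2]
finger_gap: 0.0402
t 8.20 pos [0.6384 0.0704 0.1145] yaw_x 68.74 F [ 0.4  0.4 -0.2] gap 0.0402
```

```bash
python3 -m handwheel '[[[0,0,-0.04,0,0.04],[0,0,-0.04,0,0.04],[0,0,0,-9.5,0.06],[0,0,0,-9.5,0.06],[0,0,0,0,0.06]]]'
python3 -c "
from h import *
go(.603,-.0248,.062,87.75)"
```

```text
time_s: 8.82
ee_pos: [0.6383, 0.0704, 0.1945]
ee_rot: [[0.041, 0.999, 0.0], [0.999, -0.041, 0.0], [0.0, 0.0, -1.0]]
force: [-0.2, -0.2, -0.6]
finger_gap: 0.0602
now dx -96.6 dy -31.4 dz 132.5 mm len 166.9
after twist dx -96.5 dy -31.6 dz 132.5 mm len 166.9
twist -0.11 q6 6.4
t 8.82 pos [0.6383 0.0704 0.1945] yaw_x 87.64 F [-0.2 -0.2 -0.6] gap 0.0602
```

```bash
python3 -m handwheel '[[[-0.048,-0.016,0,0,0.06],[-0.0485,-0.0155,0,0,0.06],[0,0,0.045,0,0.06],[0,0,0.03,0,0.06],[0,0,0,0,0.06]]]'
python3 -c "
from h import *
go(.603,-.0248,.062,87.75)
t=cam('top');crop(t,195,80,290,168,6,'t5.png');s=cam('scene');crop(s,195,165,300,265,6,'s7.png')"
```

```text
time_s: 9.45
ee_pos: [0.6002, -0.0248, 0.116]
ee_rot: [[0.042, 0.999, -0.007], [0.999, -0.042, 0.001], [0.0, -0.007, -1.0]]
force: [0.2, 0.0, -1.0]
finger_gap: 0.0598
now dx 0.1 dy 2.8 dz 54.0 mm len 54.1
after twist dx 0.1 dy 2.8 dz 54.0 mm len 54.1
twist -0.18 q6 -2.3
t 9.45 pos [ 0.6002 -0.0248  0.116 ] yaw_x 87.57 F [ 0.2  0.  -1. ] gap 0.0598
```

View pics/s7.png

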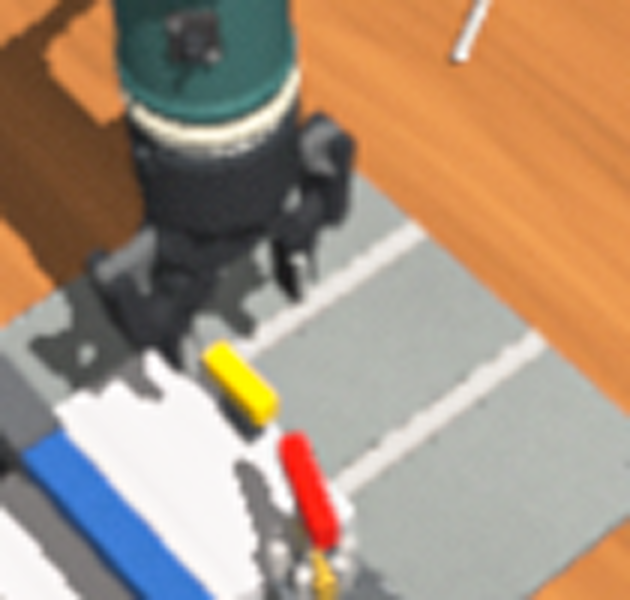

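```bash
python3 -m handwheel '[[[0,0.0005,0.03,0,0.06],[0,0,0.024,0,0.06],[0,0,0,0,0.06],[0,0,0,0,0],[0,0,0,0,0]]]' 50
python3 -m handwheel '[[[0,0,0,0,0],[0,0,0,0,0],[0,0,0,0,0],[0,0,0,0,0],[0,0,0,0,0]]]' 50
python3 -c "
from h import *
st()"
```

```text
time_s: 10.18
ee_pos: [0.6052, -0.0249, 0.0674]
ee_rot: [[0.04, 0.999, 0.004], [0.999, -0.04, -0.0], [-0.0, 0.004, -1.0]]
force: [0.3, 0.5, -0.4]
finger_gap: 0.0244
time_s: 10.8
ee_pos: [0.6047, -0.0249, 0.0671]
ee_rot: [[0.039, 0.999, 0.003], [0.999, -0.039, -0.0], [-0.0, 0.003, -1.0]]
force: [-1.1, -0.3, 6.3]
finger_gap: 0.0125
t 10.80 pos [ 0.6047 -0.0249  0.0671] yaw_x 87.76 F [-1.1 -0.3  6.3] gap 0.0125
```

```bash
python3 -m handwheel '[[[0,-0.01,0,0,0],[0,-0.025,0,0,0],[0,-0.03,0,0,0],[0,-0.03,0,0,0],[0,-0.03,0,0,0]]]' 50
python3 -m handwheel '[[[0,-0.015,0,0,0],[0,-0.008,0,0,0],[0,-0.004,0,0,0],[0,0,0,0,0],[0,0,0,0,0]]]' 50
python3 -c "
from h import *
st()
t=cam('top');crop(t,195,80,290,210,5,'t6.png')"
```

```text
time_s: 11.42
ee_pos: [0.4804, -0.0208, 0.0671]
ee_rot: [[0.039, 0.999, 0.006], [0.999, -0.039, -0.002], [-0.002, 0.006, -1.0]]
force: [4.2, -2.7, 6.6]
finger_gap: 0.0129
time_s: 12.05
ee_pos: [0.4557, -0.02, 0.0672]
ee_rot: [[0.039, 0.999, 0.009], [0.999, -0.039, -0.002], [-0.002, 0.01, -1.0]]
force: [9.2, -2.8, -0.4]
finger_gap: 0.0129
t 12.05 pos [ 0.4557 -0.02    0.0672] yaw_x 87.77 F [ 9.2 -2.8 -0.4] gap 0.0129
```

View pics/t6.png

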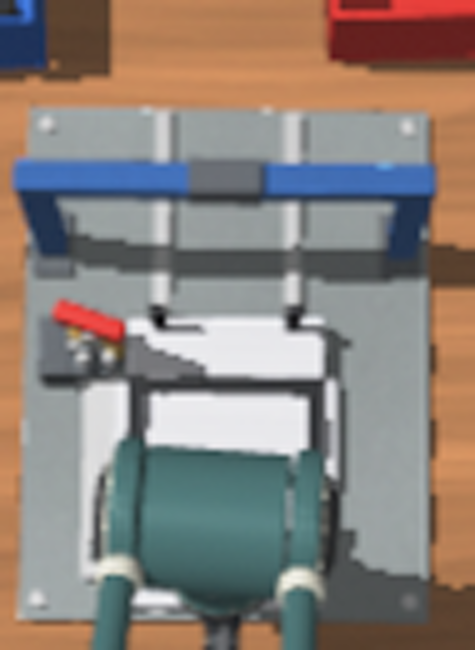

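```bash
python3 -m handwheel '[[[0,-0.004,0,0,0],[0,0,0,0,0],[0,0,0,0,0],[0,0,0,0,0],[0,0,0,0,0]]]' 50
python3 -m handwheel '[[[0,0,0,0,0.06],[0,0,0,0,0.06],[0,0,0,0,0.06],[0,0,0,0,0.06],[0,0,-0.02,0,0.06]]]' 50
python3 -c "
from h import *
st()"
```

```text
time_s: 12.72
ee_pos: [0.4557, -0.02, 0.0672]
ee_rot: [[0.039, 0.999, 0.018], [0.999, -0.039, -0.002], [-0.002, 0.018, -1.0]]
force: [23.2, -4.2, -14.9]
finger_gap: 0.0129
time_s: 13.35
ee_pos: [0.4455, -0.0185, 0.0838]
ee_rot: [[0.039, 0.999, -0.005], [0.999, -0.039, 0.0], [0.0, -0.005, -1.0]]
force: [0.1, -0.6, 0.2]
finger_gap: 0.0597
t 13.35 pos [ 0.4455 -0.0185  0.0838] yaw_x 87.74 F [ 0.1 -0.6  0.2] gap 0.0597
```

```bash
python3 -m handwheel '[[[0,0,-0.04,0,0.085],[0,0,-0.04,0,0.085],[0,0,-0.04,0,0.085],[0,0,0,0,0.085],[0,0,0,0,0.085]]]' 50
python3 - <<'E'
from m import *
for n in("top","scene"):
    d=dict(arm.get_image(n)); d["image"]=cv2.imread(f"pics/{n}0.png")
    c,_=ray(d,[(250,190)]);print(n,"cam",np.round(c,3))
    m=mask(d,"board");k=(300,195,335,250) if n=="top" else (215,140,265,175)
    m[:k[1]]=0;m[k[3]:]=0;m[:,:k[0]]=0;m[:,k[2]:]=0
    crop(d,*k,14,n+"_bd.png")
    ys,xs=np.where(m>0);P=onz(d,np.c_[xs,ys],.02)[:,:2];mu=P.mean(0);w,v=np.linalg.eigh(np.cov((P-mu).T))
    print(n,"board",mu,"yaw",np.degrees(np.arctan2(v[1,1],v[0,1]))%180,"len",np.sqrt(12*w))
E
```

```text
time_s: 13.98
ee_pos: [0.4471, -0.0186, 0.2046]
ee_rot: [[0.039, 0.999, -0.001], [0.999, -0.039, 0.0], [0.0, -0.001, -1.0]]
force: [-0.3, 0.1, -0.5]
finger_gap: 0.085
top cam [ 0.294 -0.033  1.504]
top board [ 0.35418803 -0.30204586] yaw 174.42479614129547 len [0.05622359 0.11766143]
scene cam [0.947 0.468 0.969]
scene board [ 0.35947851 -0.29728832] yaw 177.51557871736057 len [0.06794306 0.12148274]
```

View pics/top_bd.png

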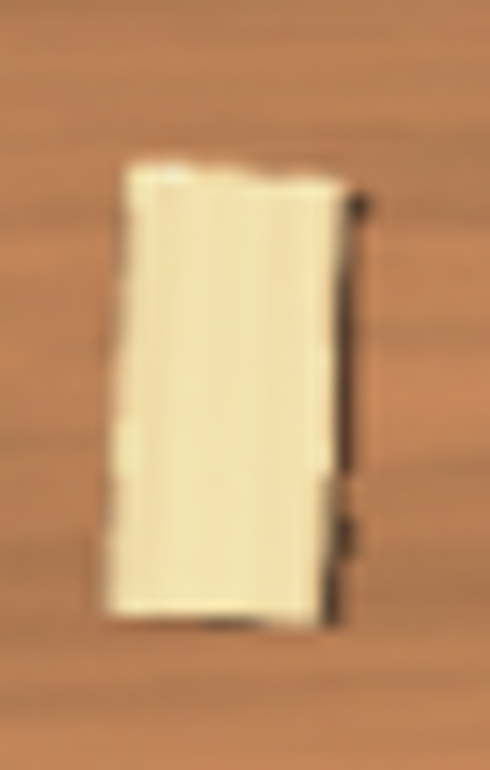

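View pics/scene_bd.png

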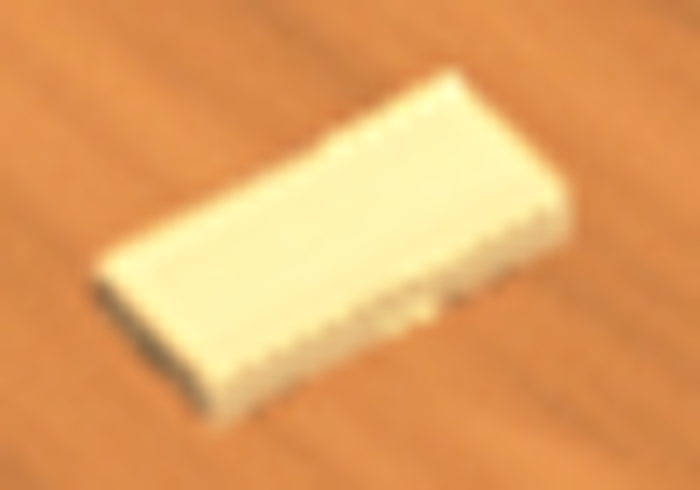

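```bash
python3 - <<'E'
from m import *
t=cam("top");s=cam("scene")
T=[(300+(x+.5)/14-.5,195+(y+.5)/14-.5) for x,y in((130,172),(343,184),(321,615),(109,608))]
S=[(215+(x+.5)/14-.5,140+(y+.5)/14-.5) for x,y in((98,268),(452,73),(566,188),(220,382))]
for d,Q in((t,T),(s,S)):
    P=onz(d,Q,.02);print(np.round(P[:,:2],4).tolist(),P.mean(0))
    for a in range(4):
        e=P[(a+1)%4]-P[a];print(" ",np.linalg.norm(e[:2]),np.degrees(np.arctan2(e[1],e[0])))
E
```

```text
[[0.4144, -0.2796], [0.4097, -0.3365], [0.2952, -0.3249], [0.2985, -0.2686]] [ 0.35446618 -0.30239707  0.02      ]
  0.05718074752780642 -94.70751331150586
  0.11505219977255327 174.16746710184447
  0.05632444993188899 86.62823307323823
  0.11635127563052648 -5.390706172857092
[[0.415, -0.3336], [0.2941, -0.326], [0.3017, -0.27], [0.418, -0.2782]] [ 0.35719351 -0.30192872  0.02      ]
  0.12112719632525971 176.3981000521773
  0.05649323115700205 82.3313112794893
  0.11663682111323091 -4.024042980812037
  0.055493774822938574 -93.0989946346318
```

```bash
python3 -m handwheel '[[[0,0,0,10.3,0.085],[0,0,0,10.3,0.085],[0,0,0,10.3,0.085],[0,0,0,10.3,0.085],[0,0,0,10.3,0.085]]]' 50
python3 -m handwheel '[[[0,0,0,10.3,0.085],[0,0,0,10.3,0.085],[0,0,0,10.3,0.085],[0,0,0,10.3,0.085],[0,0,0,0,0.085]]]' 50
python3 -c "
from h import *
go(.356,-.302,.011,-4.9)"
```

```text
time_s: 14.8
ee_pos: [0.447, -0.0186, 0.2041]
ee_rot: [[0.81, 0.586, -0.002], [0.586, -0.81, 0.0], [-0.002, -0.002, -1.0]]
force: [-0.6, -0.8, -0.1]
finger_gap: 0.0851
time_s: 15.42
ee_pos: [0.4471, -0.0186, 0.2043]
ee_rot: [[0.996, -0.085, -0.002], [-0.085, -0.996, 0.0], [-0.002, -0.0, -1.0]]
force: [-0.5, 0.3, 0.1]
finger_gap: 0.0849
now dx -66.8 dy 290.0 dz 193.3 mm len 354.9
after twist dx -66.5 dy 290.1 dz 193.3 mm len 354.9
twist 0.05 q6 89.3
t 15.43 pos [ 0.4471 -0.0186  0.2043] yaw_x -4.85 F [-0.5  0.3  0.1] gap 0.0849
```

```bash
python3 -m handwheel '[[[-0.013,0.058,0,0,0.085],[-0.013,0.058,0,0,0.085],[-0.013,0.058,0,0,0.085],[-0.013,0.058,0,0,0.085],[-0.0147,0.058,0,0,0.085]]]' 50
python3 -m handwheel '[[[0,0,0.04,0,0.085],[0,0,0.04,0,0.085],[0,0,0.03,0,0.085],[0,0,0.02,0,0.085],[0,0,0,0,0.085]]]' 50
python3 -c "
from h import *
go(.356,-.302,.011,-4.9)
t=cam('top');crop(t,280,170,350,260,6,'t7.png');s=cam('scene');crop(s,195,105,300,190,6,'s8.png')"
```

```text
time_s: 16.05
ee_pos: [0.3552, -0.3034, 0.205]
ee_rot: [[0.997, -0.083, 0.0], [-0.083, -0.997, 0.0], [0.0, -0.0, -1.0]]
force: [1.6, -0.1, -0.6]
finger_gap: 0.0851
time_s: 16.68
ee_pos: [0.3545, -0.3003, 0.073]
ee_rot: [[0.996, -0.084, -0.004], [-0.084, -0.996, 0.004], [-0.004, -0.003, -1.0]]
force: [0.5, -0.4, -0.7]
finger_gap: 0.0851
now dx 1.7 dy 1.6 dz 62.0 mm len 62.1
after twist dx 1.7 dy 1.6 dz 62.0 mm len 62.1
twist 0.09 q6 51.5
t 16.68 pos [ 0.3545 -0.3003  0.073 ] yaw_x -4.81 F [ 0.5 -0.4 -0.7] gap 0.0851
```

View pics/s8.png

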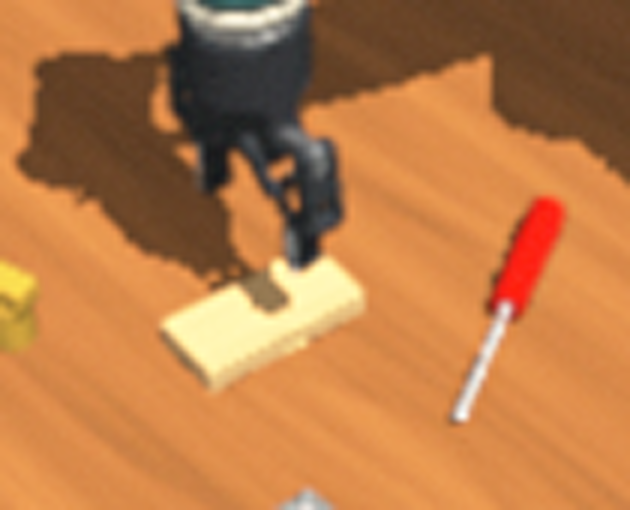

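```bash
python3 -m handwheel '[[[0.0015,0.0015,0.03,0,0.085],[0,0,0.02,0,0.085],[0,0,0.012,0,0.085],[0,0,0,0,0.085],[0,0,0,0,0.085]]]' 50
python3 -c "
from h import *
go(.356,-.302,.0085,-4.9)"
```

```text
time_s: 17.4
ee_pos: [0.3583, -0.3042, 0.0143]
ee_rot: [[0.996, -0.086, 0.001], [-0.086, -0.996, -0.001], [0.001, 0.001, -1.0]]
force: [0.6, 0.4, -0.5]
finger_gap: 0.0852
now dx -2.5 dy -2.0 dz 5.8 mm len 6.6
after twist dx -2.5 dy -2.0 dz 5.8 mm len 6.6
twist -0.04 q6 51.6
t 17.40 pos [ 0.3583 -0.3042  0.0143] yaw_x -4.94 F [ 0.6  0.4 -0.5] gap 0.0852
```

```bash
python3 -m handwheel '[[[-0.0015,-0.001,0.003,0,0.085],[0,0,0,0,0.085],[0,0,0,0,0.085],[0,0,0,0,0.085],[0,0,0,0,0.085]]]' 50
python3 -c "
from h import *
go(.356,-.302,.0085,-4.9)"
```

```text
time_s: 18.02
ee_pos: [0.3561, -0.3024, 0.0103]
ee_rot: [[0.996, -0.086, 0.0], [-0.086, -0.996, -0.0], [0.0, 0.0, -1.0]]
force: [0.5, -0.3, 0.1]
finger_gap: 0.085
now dx -0.2 dy -0.4 dz 1.8 mm len 1.9
after twist dx -0.2 dy -0.4 dz 1.8 mm len 1.9
twist -0.06 q6 51.6
t 18.02 pos [ 0.3561 -0.3024  0.0103] yaw_x -4.96 F [ 0.5 -0.3  0.1] gap 0.0850
```

```bash
python3 -m handwheel '[[[0,0,0.0017,0,0.085],[0,0,0,0,0.04],[0,0,0,0,0.04],[0,0,0,0,0.04],[0,0,0,0,0.04]]]' 50
python3 -m handwheel '[[[0,0,0,0,0.04],[0,0,0,0,0.04],[0,0,-0.01,0,0.04],[0,0,-0.03,0,0.04],[0,0,-0.03,0,0.04]]]' 60
python3 -c "
from h import *
st()
t=cam('top');crop(t,280,170,350,260,6,'t8.png');s=cam('scene');crop(s,195,105,300,190,6,'s9.png')"
```

```text
time_s: 18.65
ee_pos: [0.3564, -0.3027, 0.0089]
ee_rot: [[0.996, -0.086, 0.0], [-0.086, -0.996, -0.001], [0.001, 0.0, -1.0]]
force: [-1.0, -0.1, 1.7]
finger_gap: 0.0547
time_s: 19.27
ee_pos: [0.3553, -0.3014, 0.0787]
ee_rot: [[0.996, -0.086, -0.002], [-0.086, -0.996, 0.002], [-0.002, -0.002, -1.0]]
force: [0.4, -0.6, -2.4]
finger_gap: 0.0536
t 19.27 pos [ 0.3553 -0.3014  0.0787] yaw_x -4.96 F [ 0.4 -0.6 -2.4] gap 0.0536
```

View pics/s9.png

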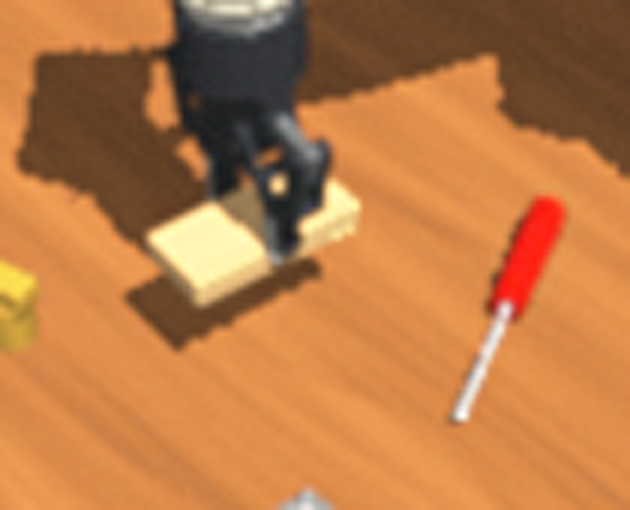

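```bash
python3 - <<'E'
from m import *
t=cam("top");s=cam("scene")
crop(t,195,130,290,210,8,"t9.png");crop(s,190,190,290,265,8,"s10.png")
P=[[.5730,-.0236,.03],[.4531,-.0189,.088]];print(proj(t,P),proj(s,P))
E
```

```text
[[239.59427167 166.39730786]
 [238.91296031 196.32370879]] [[243.53867339 231.57854644]
 [272.27778273 200.75670309]]
```

View pics/t9.png

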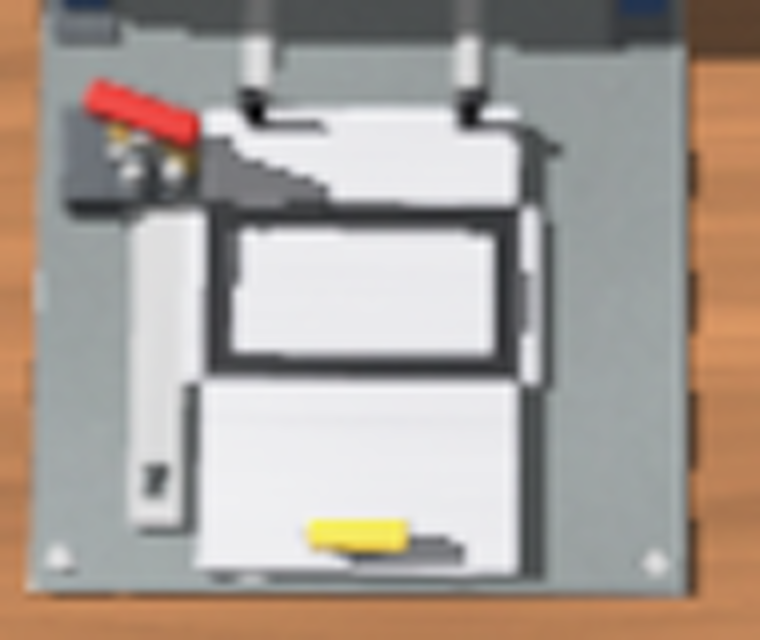

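View pics/s10.png

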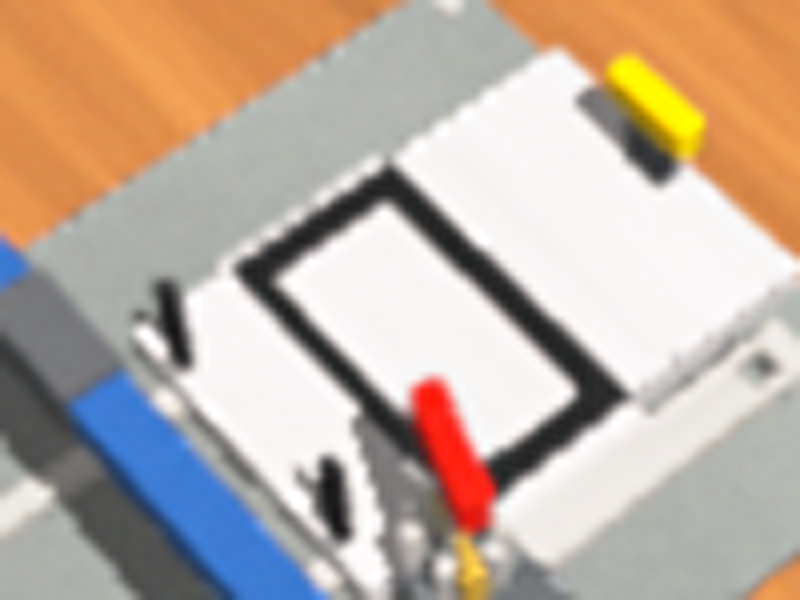

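```bash
python3 - <<'E'
from m import *
t=cam("top");s=cam("scene")
T=[(195+(x+.5)/8-.5,130+(y+.5)/8-.5) for x,y in((208,207),(519,207),(519,378),(205,378))]
S=[(190+(x+.5)/8-.5,190+(y+.5)/8-.5) for x,y in((235,268),(390,163),(628,398))]
P=onz(t,T,.038);print(P.round(4),P.mean(0))
Q=onz(s,S,.038);print(Q.round(4),(Q[0]+Q[2])/2)
for A in(P,Q):
  for i in range(len(A)-1):
    e=A[i+1]-A[i];print(np.linalg.norm(e),np.degrees(np.arctan2(e[1],e[0])))
E
```

```text
[[ 0.615   0.0468  0.038 ]
 [ 0.6115 -0.0993  0.038 ]
 [ 0.5301 -0.0968  0.038 ]
 [ 0.5338  0.0497  0.038 ]] [ 0.57261134 -0.02491339  0.038     ]
[[ 0.6126 -0.0973  0.038 ]
 [ 0.5334 -0.0949  0.038 ]
 [ 0.5393  0.0533  0.038 ]] [ 0.57597176 -0.02198919  0.038     ]
0.14611370529389864 -91.37413022854957
0.08140825814482255 178.27221622878315
0.14657398648818967 88.5741839014719
0.079228420350608 178.27291636904377
0.14838635882278436 87.71919205045594
```

```bash
python3 -m handwheel '[[[0,0,-0.04,0,0.04],[0,0,-0.04,0,0.04],[0,0,0,-10,0.04],[0,0,0,-10,0.04],[0,0,0,-10,0.04]]]' 60
python3 -m handwheel '[[[0,0,0,-10,0.04],[0,0,0,-10,0.04],[0,0,0,-10,0.04],[0,0,0,-10,0.04],[0,0,0,-10,0.04]]]' 60
python3 -m handwheel '[[[0,0,0,-10,0.04],[0,0,0,-2.9,0.04],[0,0,0,0,0.04],[0,0,0,0,0.04],[0,0,0,0,0.04]]]' 60
python3 -c "
from h import *
go(.5735,-.0235,.1,87.9)"
```

```text
time_s: 20.2
ee_pos: [0.3552, -0.3014, 0.1567]
ee_rot: [[0.904, 0.428, -0.002], [0.428, -0.904, 0.002], [-0.001, -0.003, -1.0]]
force: [-1.1, -0.3, -1.7]
finger_gap: 0.0539
time_s: 20.82
ee_pos: [0.3551, -0.3014, 0.1565]
ee_rot: [[0.253, 0.968, -0.003], [0.968, -0.253, 0.003], [0.002, -0.003, -1.0]]
force: [0.7, -0.5, -0.9]
finger_gap: 0.0541
time_s: 21.45
ee_pos: [0.3559, -0.3022, 0.1582]
ee_rot: [[0.036, 0.999, -0.001], [0.999, -0.036, 0.001], [0.0, -0.001, -1.0]]
force: [0.5, -0.5, -1.4]
finger_gap: 0.0537
now dx 286.4 dy 207.3 dz 58.2 mm len 358.3
after twist dx 286.5 dy 207.2 dz 58.2 mm len 358.3
twist 0.01 q6 -41.3
t 21.45 pos [ 0.3559 -0.3022  0.1582] yaw_x 87.91 F [ 0.5 -0.5 -1.4] gap 0.0537
```

```bash
python3 -m handwheel '[[[0.048,0.035,0,0,0.04],[0.048,0.035,0,0,0.04],[0.048,0.035,0,0,0.04],[0.048,0.035,0,0,0.04],[0.048,0.035,0,0,0.04]]]' 60
python3 -m handwheel '[[[0.0465,0.032,0,0,0.04],[0,0,0.03,0,0.04],[0,0,0.028,0,0.04],[0,0,0,0,0.04],[0,0,0,0,0.04]]]' 60
python3 -c "
from h import *
go(.5735,-.0235,.06,87.9)
t=cam('top');crop(t,195,130,290,210,8,'t10.png');s=cam('scene');crop(s,190,170,290,245,8,'s11.png')"
```

```text
time_s: 22.08
ee_pos: [0.5408, -0.0672, 0.1588]
ee_rot: [[0.036, 0.999, 0.001], [0.999, -0.036, -0.0], [-0.0, 0.001, -1.0]]
force: [0.7, -0.2, -1.6]
finger_gap: 0.054
time_s: 22.7
ee_pos: [0.5739, -0.0237, 0.1014]
ee_rot: [[0.036, 0.999, 0.001], [0.999, -0.036, -0.0], [-0.0, 0.001, -1.0]]
force: [-0.5, 1.5, -0.7]
finger_gap: 0.0541
now dx 0.1 dy -0.4 dz 41.4 mm len 41.4
after twist dx 0.1 dy -0.4 dz 41.4 mm len 41.4
twist 0.02 q6 -2.8
t 22.70 pos [ 0.5739 -0.0237  0.1014] yaw_x 87.92 F [-0.5  1.5 -0.7] gap 0.0541
```

View pics/t10.png

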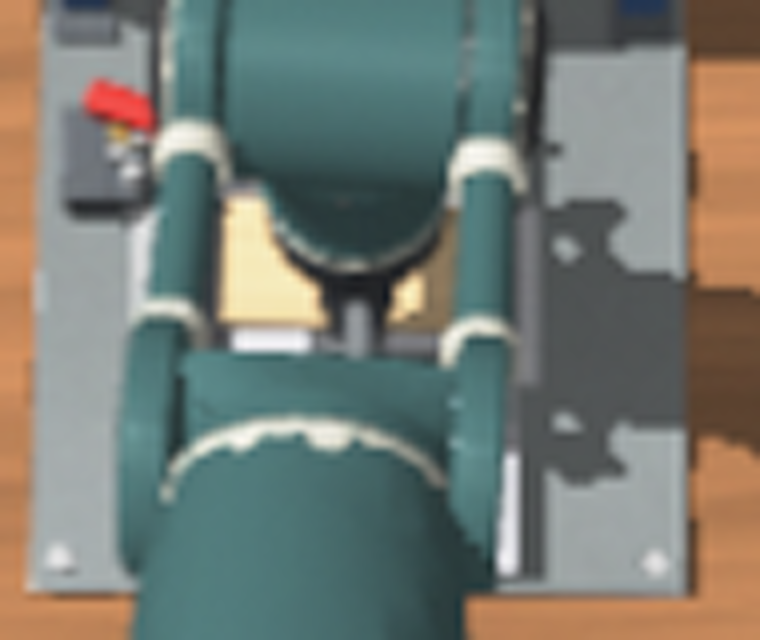

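View pics/s11.png

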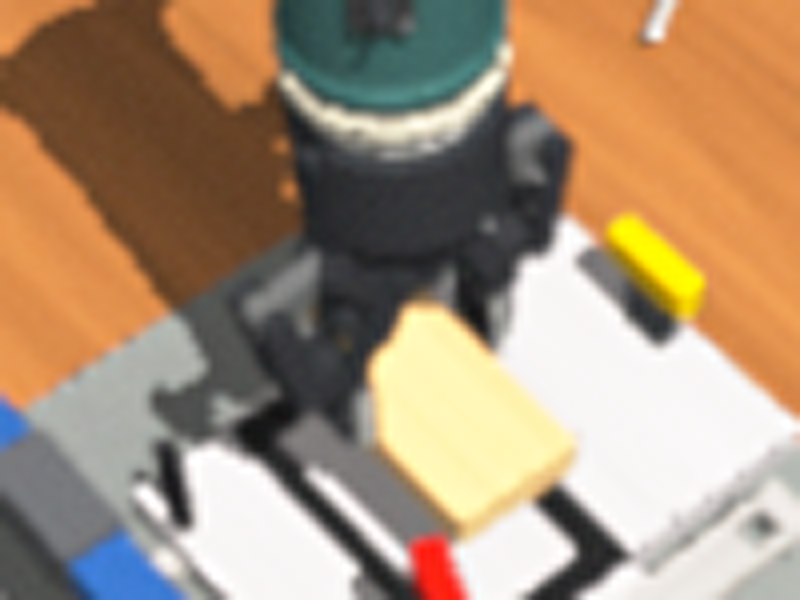

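```bash
python3 - <<'E'
from m import *
t=cam("top");s=cam("scene")
T=[(195+(x+.5)/8-.5,130+(y+.5)/8-.5) for x,y in((217,322),)]
S=[(190+(x+.5)/8-.5,170+(y+.5)/8-.5) for x,y in((575,440),(458,521))]
c=np.array([.5735,-.0235]);a=np.radians(-2.1);ux=np.array([np.cos(a),np.sin(a)]);uy=np.array([-ux[1],ux[0]])
for d,Q in((t,T),(s,S)):
    for p in onz(d,Q,.1125): print(p.round(4),"rel pocket x,y",(p[:2]-c)@ux*1e3,(p[:2]-c)@uy*1e3)
E
```

```text
[0.5466 0.0397 0.1125] rel pocket x,y -29.192047097219483 62.16819862087157
[0.5515 0.0368 0.1125] rel pocket x,y -24.213791047193414 59.47796953520538
[0.6059 0.034  0.1125] rel pocket x,y 30.270467595715775 58.60491428767693
```

```bash
python3 -m handwheel '[[[0,0,0.02,0,0.04],[0,0,0.02,0,0.04],[0,0,0.01,0,0.04],[0,0,0,0,0.04],[0,0,0,0,0.04]]]' 60
python3 -c "
from h import *
go(.5735,-.0235,.039,87.9)"
```

```text
time_s: 23.52
ee_pos: [0.5735, -0.0235, 0.0506]
ee_rot: [[0.036, 0.999, -0.0], [0.999, -0.036, 0.0], [0.0, -0.0, -1.0]]
force: [0.2, -0.5, -1.5]
finger_gap: 0.0539
now dx -0.0 dy 0.0 dz 11.6 mm len 11.6
after twist dx -0.0 dy 0.0 dz 11.6 mm len 11.6
twist 0.04 q6 -2.8
t 23.52 pos [ 0.5735 -0.0235  0.0506] yaw_x 87.94 F [ 0.2 -0.5 -1.5] gap 0.0539
```

```bash
python3 -m handwheel '[[[0,0,0.004,0,0.04],[0,0,0.003,0,0.04],[0,0,0.002,0,0.04],[0,0,0,0,0.04],[0,0,0,0,0.04]]]' 60
python3 -c "
from h import *
go(.5735,-.0235,.039,87.9)"
```

```text
time_s: 24.15
ee_pos: [0.5742, -0.0236, 0.0421]
ee_rot: [[0.036, 0.999, 0.002], [0.999, -0.036, -0.0], [-0.0, 0.002, -1.0]]
force: [3.5, -0.0, -1.4]
finger_gap: 0.0537
now dx 0.1 dy -0.7 dz 3.1 mm len 3.1
after twist dx 0.1 dy -0.7 dz 3.1 mm len 3.1
twist 0.05 q6 -2.8
t 24.15 pos [ 0.5742 -0.0236  0.0421] yaw_x 87.95 F [ 3.5 -0.  -1.4] gap 0.0537
```

```bash
python3 -m handwheel '[[[0,0.0008,0.0015,0,0.04],[0,0,0.0015,0,0.04],[0,0,0.001,0,0.04],[0,0,0,0,0.04],[0,0,0,0,0.04]]]' 60
python3 -c "
from h import *
go(.5735,-.0235,.039,87.9)"
```

```text
time_s: 24.78
ee_pos: [0.5743, -0.0236, 0.039]
ee_rot: [[0.036, 0.999, 0.0], [0.999, -0.036, -0.0], [-0.0, 0.0, -1.0]]
force: [-1.5, -0.2, 8.3]
finger_gap: 0.0539
now dx 0.0 dy -0.8 dz -0.0 mm len 0.8
after twist dx 0.0 dy -0.8 dz -0.0 mm len 0.8
twist 0.04 q6 -2.8
t 24.77 pos [ 0.5743 -0.0236  0.039 ] yaw_x 87.94 F [-1.5 -0.2  8.3] gap 0.0539
```

```bash
python3 -m handwheel '[[[0,0,0,0,0.075],[0,0,0,0,0.075],[0,0,0,0,0.075],[0,0,-0.03,0,0.075],[0,0,-0.05,0,0.075]]]' 60
python3 -m handwheel '[[[0,0,-0.05,0,0.075],[-0.03,0,-0.05,0,0.075],[0.06,0,0,0,0.075],[0.06,0,0,0,0.075],[0.06,0,0,0,0.075]]]' 60
python3 - <<'E'
from m import *
st()
t=cam("top");s=cam("scene");crop(t,195,130,290,210,8,"t11.png");crop(s,190,190,290,265,8,"s12.png")
cv2.imwrite("pics/top1.png",t["image"]);cv2.imwrite("pics/scene1.png",s["image"])
E
```

```text
time_s: 25.4
ee_pos: [0.5715, -0.0233, 0.1155]
ee_rot: [[0.036, 0.999, -0.007], [0.999, -0.036, 0.001], [0.0, -0.007, -1.0]]
force: [0.5, -1.0, 0.7]
finger_gap: 0.075
time_s: 26.02
ee_pos: [0.5793, 0.1274, 0.2176]
ee_rot: [[0.038, 0.999, 0.0], [0.999, -0.038, 0.0], [0.0, 0.0, -1.0]]
force: [0.8, -0.1, 0.6]
finger_gap: 0.0751
t 26.02 pos [0.5793 0.1274 0.2176] yaw_x 87.84 F [ 0.8 -0.1  0.6] gap 0.0751
```

View pics/scene1.png

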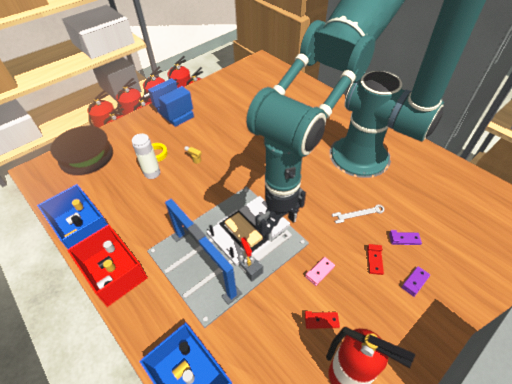

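View pics/s12.png

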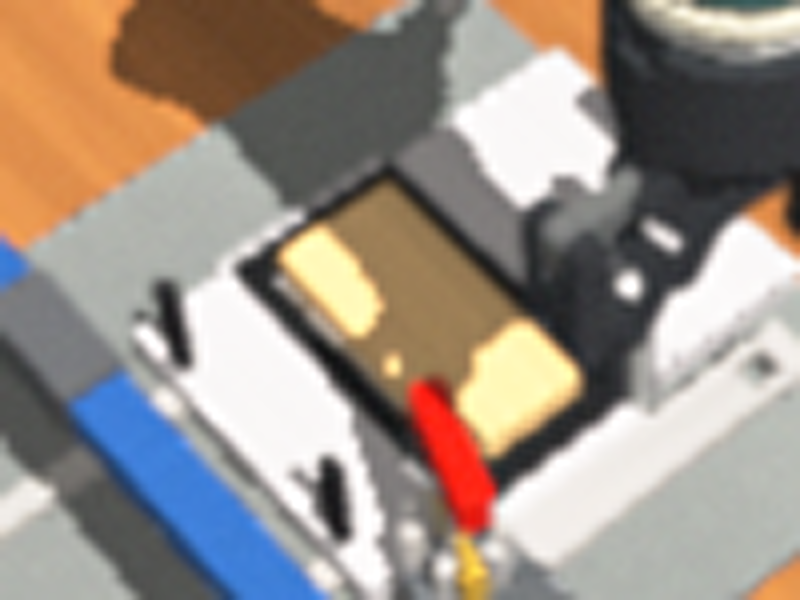

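View pics/top1.png

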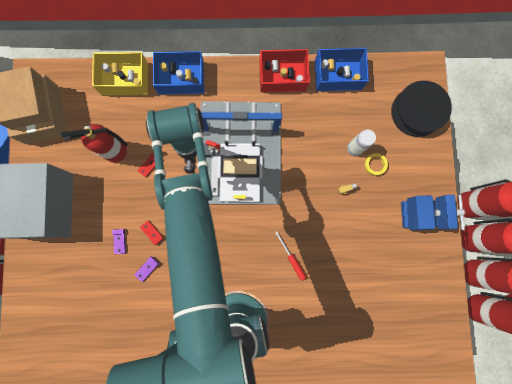

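```bash
python3 - <<'E'
from m import *
t=cam("top");s=cam("scene");
crop(t,132,212,172,252,14,"tB.png");crop(s,355,235,400,285,12,"sB.png")
E
```

```text
(no output)
```

View pics/tB.png

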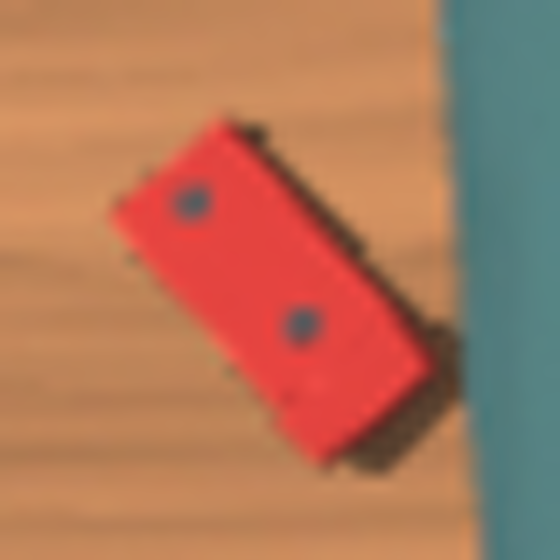

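View pics/sB.png

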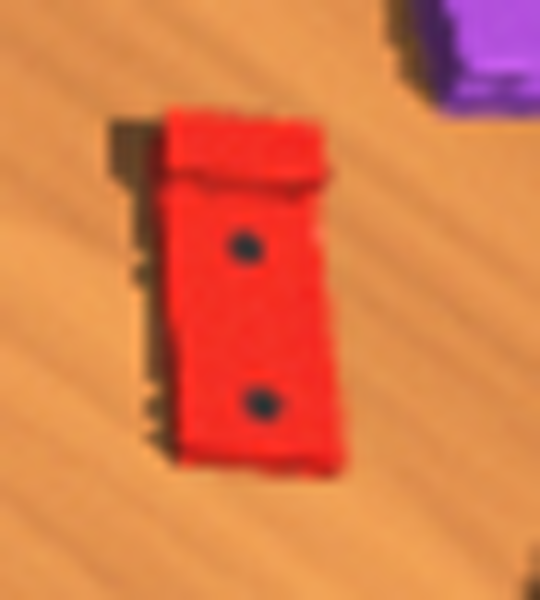

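```bash
cat >> m.py <<'E'
def brk(d,x0,y0,f,free,heel,holes):
    g=lambda L:[(x0+(x+.5)/f-.5,y0+(y+.5)/f-.5) for x,y in L]
    h=onz(d,g(holes),.012)[:,:2];e=h[1]-h[0]   # free-end hole first
    print("holes",h.round(4).tolist(),"yaw %.1f"%np.degrees(np.arctan2(e[1],e[0])),"dist",np.linalg.norm(e))
    if free:
        F=onz(d,g(free),.012)[:,:2];H=onz(d,g(heel),.024)[:,:2]
        v=H.mean(0)-F.mean(0);print("free mid",F.mean(0),"heel end",H.mean(0),"len",np.linalg.norm(v),"yaw %.1f"%np.degrees(np.arctan2(v[1],v[0])),"centre",(F.mean(0)+H.mean(0))/2,"widths",np.linalg.norm(F[1]-F[0]),np.linalg.norm(H[1]-H[0]))
E
python3 - <<'E'
from m import *
t=cam("top");s=cam("scene")
brk(t,132,212,14,[(228,120),(114,212)],[(432,365),(325,460)],[(193,202),(302,325)])
brk(s,355,235,12,[(340,462),(182,452)],[(325,125),(170,112)],[(262,404),(246,247)])
E
```

```text
holes [[0.3596, 0.3327], [0.3263, 0.3038]] yaw -139.1 dist 0.044126410091195514
free mid [0.36934923 0.33854423] heel end [0.30257859 0.28103579] len 0.08812229846580596 yaw -139.3 centre [0.33596391 0.30979001] widths 0.03811310161927581 0.03675588297361276
holes [[0.3612, 0.3318], [0.3277, 0.3032]] yaw -139.5 dist 0.04401566043777713
free mid [0.37328516 0.34002261] heel end [0.30437074 0.28350221] len 0.08912773557210037 yaw -140.6 centre [0.33882795 0.31176241] widths 0.037818187064608835 0.038675389444886785
```

```bash
python3 - <<'E'
from m import *
t=cam("top");s=cam("scene");
crop(t,130,145,170,185,14,"tA.png");crop(s,295,300,350,340,12,"sA.png")
d=dict(t);d["image"]=cv2.imread("pics/top0.png");crop(d,130,145,170,185,14,"tA0.png")
E
```

```text
(no output)
```

View pics/tA.png

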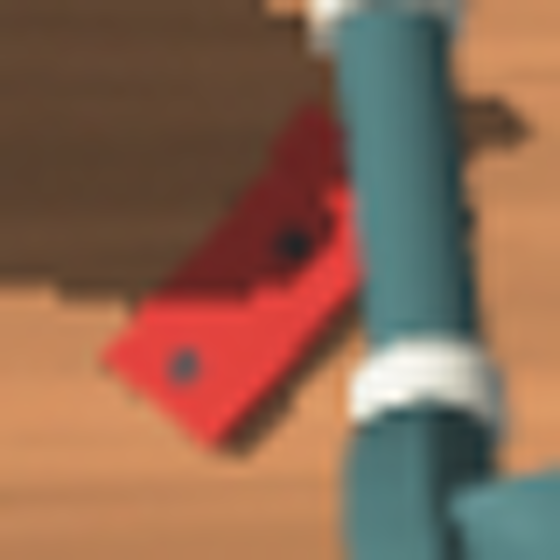

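View pics/sA.png

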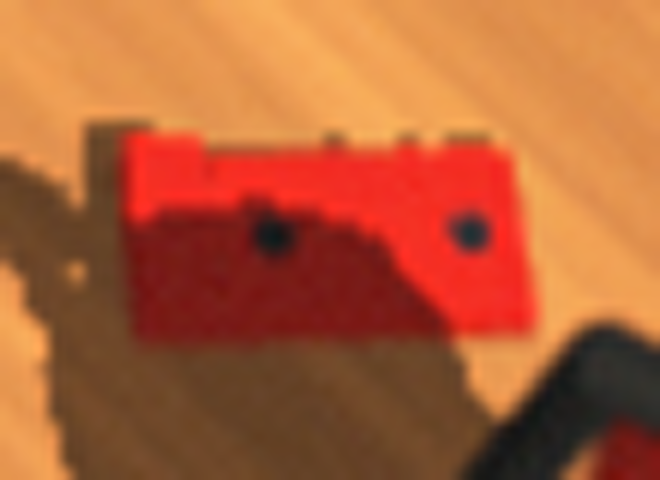

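View pics/tA0.png

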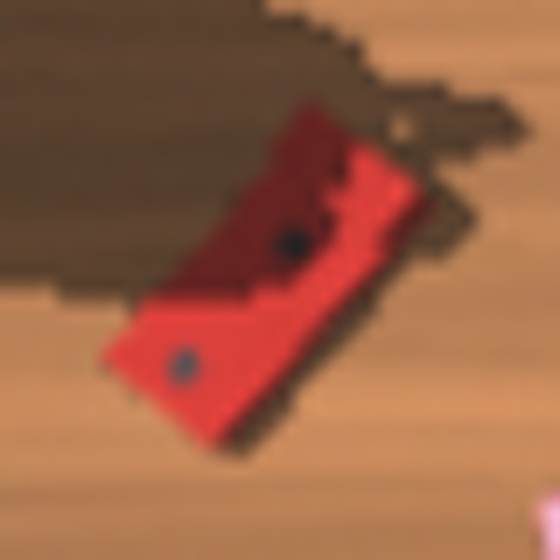

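```bash
python3 - <<'E'
from m import *
t=cam("top");s=cam("scene")
brk(t,130,145,14,[(107,357),(215,448)],[(315,104),(420,182)],[(183,365),(295,243)])
brk(s,295,300,12,None,None,[(471,232),(274,236)])
c,_=ray(s,[(0,0)])
for n,p in(("ext top",(105,142)),("ext",(93,142))): print(n,onz(t,[p],.1)[0])
h=onz(s,[(345,383)],0.0);print("ext base-ish scene",h)
go(.6,.32,.2,133)
E
```

```text
holes [[0.569, 0.3439], [0.6019, 0.3139]] yaw -42.4 dist 0.04449425177826425
free mid [0.55888699 0.34975447] heel end [0.62640725 0.29175289] len 0.08901217640887878 yaw -40.7 centre [0.59264712 0.32075368] widths 0.03874008082293085 0.035770068920031456
holes [[0.5701, 0.3433], [0.6033, 0.3141]] yaw -41.3 dist 0.04420418127166825
ext top [0.65988847 0.45552238 0.1       ]
ext [0.66076196 0.49786259 0.1       ]
ext base-ish scene [[0.66602249 0.45947141 0.        ]]
now dx 195.6 dy 13.1 dz 17.5 mm len 196.8
after twist dx 128.6 dy 147.9 dz 17.5 mm len 196.8
twist -45.17 q6 11.9
t 26.52 pos [0.5795 0.1251 0.2175] yaw_x 87.83 F [-0.1  0.1  0.3] gap 0.0751
```

```bash
python3 - <<'E'
from m import *
t=cam("top");s=cam("scene")
for z in(0,.05,.1,.2,.25,.29): print(z,onz(t,[(127,144.5),(126.5,150),(117,164),(110,160)],z)[:,:2].round(3).tolist())
print(tri(t,[(127,144.5)],s,[(329,357)]), tri(t,[(90,131)],s,[(370,338)]))
crop(t,55,110,140,170,9,"tE.png");crop(s,310,315,430,384,6.5,"sE.png")
E
```

```text
0 [[0.674, 0.407], [0.653, 0.408], [0.599, 0.444], [0.615, 0.47]]
0.05 [[0.662, 0.392], [0.641, 0.394], [0.589, 0.428], [0.605, 0.454]]
0.1 [[0.649, 0.378], [0.629, 0.379], [0.579, 0.412], [0.594, 0.437]]
0.2 [[0.624, 0.348], [0.605, 0.35], [0.558, 0.38], [0.572, 0.404]]
0.25 [[0.611, 0.334], [0.593, 0.335], [0.548, 0.365], [0.562, 0.387]]
0.29 [[0.601, 0.322], [0.584, 0.323], [0.54, 0.352], [0.553, 0.373]]
(array([0.66307571, 0.39672565, 0.04045297]), np.float64(0.004160898832389804)) (array([0.65080829, 0.44464702, 0.27132922]), np.float64(0.003643188292221715))
```

View pics/tE.png

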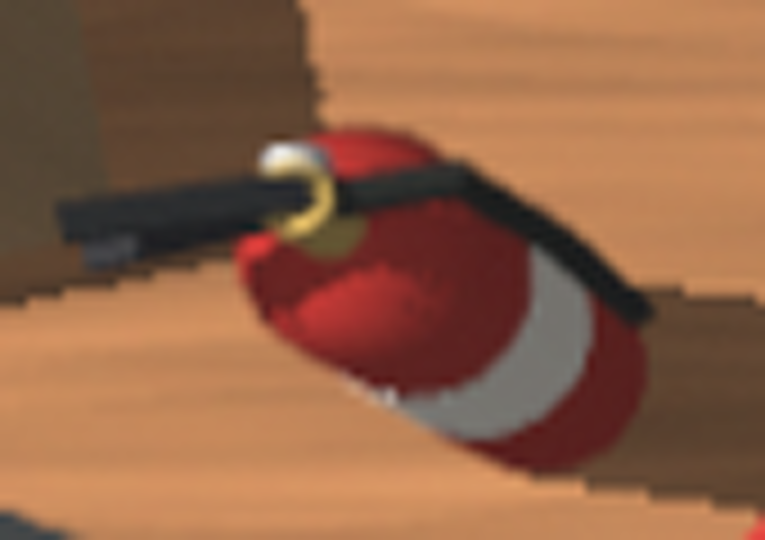

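View pics/sE.png

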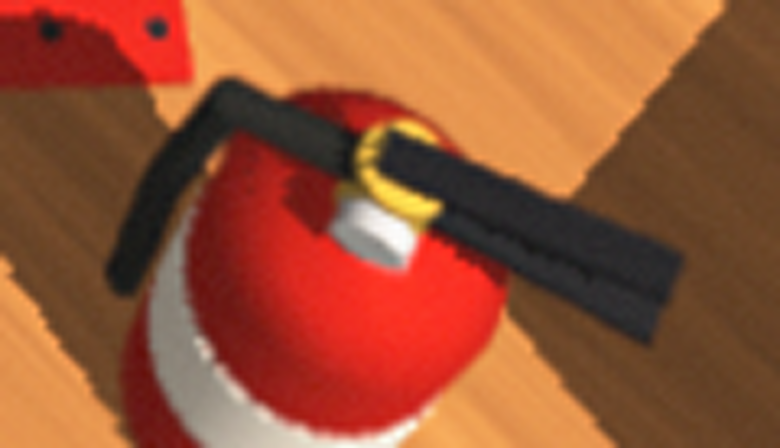

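```bash
python3 -m handwheel '[[[0,0,0,-10.12,0.065],[0,0,0,-10.12,0.065],[0,0,0,-10.12,0.065],[0,0,0,-10.12,0.065],[0,0,0,-10.12,0.065]]]' 60
python3 -c "
from h import *
go(.5975,.318,.2,138.4)"
```

```text
time_s: 27.25
ee_pos: [0.5796, 0.1258, 0.2176]
ee_rot: [[-0.753, 0.658, 0.0], [0.658, 0.753, -0.0], [-0.0, 0.0, -1.0]]
force: [-0.5, -0.1, -0.1]
finger_gap: 0.0649
now dx 113.0 dy 156.5 dz 17.6 mm len 193.8
after twist dx 114.2 dy 155.6 dz 17.6 mm len 193.8
twist 0.42 q6 -39.0
t 27.25 pos [0.5796 0.1258 0.2176] yaw_x 138.82 F [-0.5 -0.1 -0.1] gap 0.0649
```

```bash
python3 -m handwheel '[[[0.0285,0.039,0,0.4,0.065],[0.0285,0.039,0,0,0.065],[0.0285,0.039,0,0,0.065],[0.0285,0.039,0.03,0,0.065],[0,0,0.04,0,0.065]]]' 60
python3 -m handwheel '[[[0,0,0.03,0,0.065],[0,0,0,0,0.065],[0,0,0,0,0.065],[0,0,0,0,0.065],[0,0,0,0,0.065]]]' 60
python3 -c "
from h import *
go(.5975,.318,.003,138.4)
s=cam('scene');crop(s,270,220,430,340,5,'s13.png')"
```

```text
time_s: 27.88
ee_pos: [0.5998, 0.3225, 0.1486]
ee_rot: [[-0.747, 0.665, 0.004], [0.665, 0.747, 0.003], [-0.001, 0.005, -1.0]]
force: [-0.1, -0.7, 0.2]
finger_gap: 0.0652
time_s: 28.5
ee_pos: [0.5994, 0.319, 0.1196]
ee_rot: [[-0.745, 0.668, 0.003], [0.668, 0.745, 0.001], [-0.001, 0.003, -1.0]]
force: [-0.2, 1.1, -0.4]
finger_gap: 0.0651
now dx 0.8 dy -2.0 dz 116.6 mm len 116.6
after twist dx 0.8 dy -2.0 dz 116.6 mm len 116.6
twist -0.28 q6 -22.2
t 28.50 pos [0.5994 0.319  0.1196] yaw_x 138.12 F [-0.2  1.1 -0.4] gap 0.0651
```

View pics/s13.png

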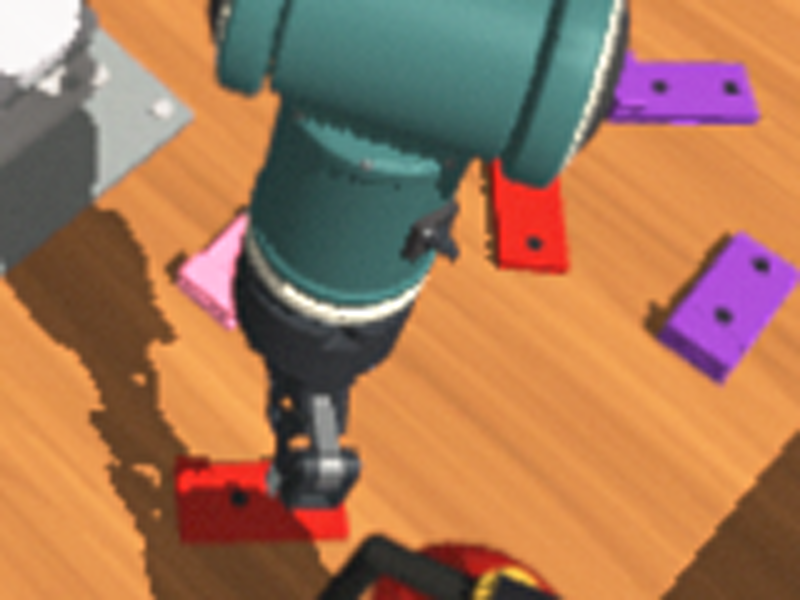

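```bash
python3 -m handwheel '[[[0.0005,-0.001,0.04,0,0.065],[0,0,0.04,0,0.065],[0,0,0.02,0,0.065],[0,0,0,0,0.065],[0,0,0,0,0.065]]]' 60
python3 -c "
from h import *
go(.5975,.318,.004,138.4)"
```

```text
time_s: 29.18
ee_pos: [0.5987, 0.319, 0.0193]
ee_rot: [[-0.745, 0.667, 0.003], [0.667, 0.745, 0.001], [-0.001, 0.003, -1.0]]
force: [0.9, -0.4, 0.1]
finger_gap: 0.065
now dx 0.2 dy -1.5 dz 15.3 mm len 15.4
after twist dx 0.2 dy -1.5 dz 15.3 mm len 15.4
twist -0.26 q6 -22.2
t 29.18 pos [0.5987 0.319  0.0193] yaw_x 138.14 F [ 0.9 -0.4  0.1] gap 0.0650
```

```bash
python3 -m handwheel '[[[0,-0.0015,0.01,0,0.065],[0,0,0.005,0,0.065],[0,0,0,0,0.065],[0,0,0,0,0.065],[0,0,0,0,0.02]]]' 50
python3 -m handwheel '[[[0,0,0,0,0.02],[0,0,0,0,0.02],[0,0,0,0,0.02],[0,0,0,0,0.02],[0,0,0,0,0.02]]]' 60
python3 -c "
from h import *
go(.5975,.318,.004,138.4)"
```

```text
time_s: 29.8
ee_pos: [0.5965, 0.3173, 0.0028]
ee_rot: [[-0.745, 0.667, 0.0], [0.667, 0.745, 0.0], [-0.0, 0.0, -1.0]]
force: [0.4, 0.5, -0.1]
finger_gap: 0.0484
time_s: 30.42
ee_pos: [0.597, 0.3176, 0.0034]
ee_rot: [[-0.745, 0.667, 0.001], [0.667, 0.745, 0.001], [-0.001, 0.001, -1.0]]
force: [0.3, -0.2, 5.7]
finger_gap: 0.038
now dx -0.1 dy 0.7 dz -0.6 mm len 0.9
after twist dx -0.1 dy 0.7 dz -0.6 mm len 0.9
twist -0.26 q6 -22.2
t 30.43 pos [0.597  0.3176 0.0034] yaw_x 138.14 F [ 0.3 -0.2  5.7] gap 0.0380
```

```bash
python3 -m handwheel '[[[0,0,-0.01,0,0.02],[0,0,-0.04,0,0.02],[0,0,-0.05,0,0.02],[0,0,-0.05,0,0.02],[0,0,0,0,0.02]]]' 60
python3 -c "
from h import *
go(.5743,-.0236,.15,87.9)
s=cam('scene');crop(s,270,200,430,320,5,'s14.png')"
```

```text
time_s: 31.05
ee_pos: [0.5994, 0.3187, 0.1587]
ee_rot: [[-0.745, 0.667, 0.009], [0.667, 0.745, 0.004], [-0.004, 0.009, -1.0]]
force: [0.1, 0.6, -0.8]
finger_gap: 0.0382
now dx -209.7 dy -271.7 dz 8.7 mm len 343.3
after twist dx -343.0 dy -12.6 dz 8.7 mm len 343.3
twist 50.24 q6 -22.2
t 31.05 pos [0.5994 0.3187 0.1587] yaw_x 138.14 F [ 0.1  0.6 -0.8] gap 0.0382
```

View pics/s14.png

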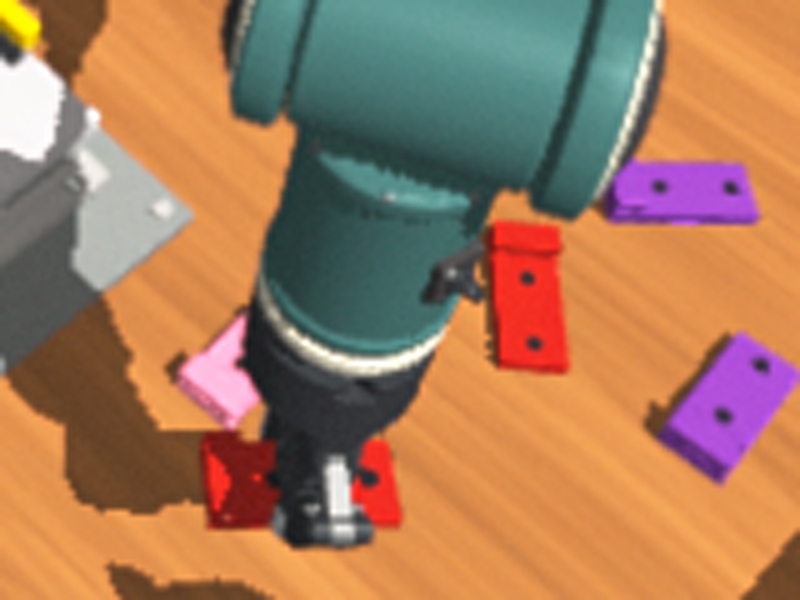

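```bash
python3 -m handwheel '[[[0,0,-0.03,10.05,0.02],[0,0,0,10.05,0.02],[0,0,0,10.05,0.02],[0,0,0,10.05,0.02],[0,0,0,10.05,0.02]]]' 60
python3 -m handwheel '[[[-0.05,0,0,0,0.02],[-0.06,0,0,0,0.02],[-0.06,0,0,0,0.02],[-0.06,0,0,0,0.02],[-0.06,0,0,0,0.02]]]' 60
python3 -m handwheel '[[[-0.06,-0.013,0,0,0.02],[0,0,0,0,0.02],[0,0,0,0,0.02],[0,0,0,0,0.02],[0,0,0,0,0.02]]]' 60
python3 -c "
from h import *
go(.5737,-.0391,.1,87.9)"
```

```text
time_s: 31.72
ee_pos: [0.5943, 0.3162, 0.179]
ee_rot: [[0.043, 0.999, -0.005], [0.999, -0.043, -0.003], [-0.003, -0.005, -1.0]]
force: [-0.3, 0.1, -1.1]
finger_gap: 0.0379
time_s: 32.35
ee_pos: [0.5832, 0.0255, 0.1795]
ee_rot: [[0.037, 0.999, -0.005], [0.999, -0.037, -0.0], [-0.0, -0.005, -1.0]]
force: [0.6, 0.3, -2.4]
finger_gap: 0.0381
time_s: 32.98
ee_pos: [0.5705, -0.0307, 0.1822]
ee_rot: [[0.035, 0.999, -0.001], [0.999, -0.035, 0.0], [0.0, -0.001, -1.0]]
force: [1.1, 0.8, -1.9]
finger_gap: 0.0379
now dx -8.2 dy 3.5 dz 82.2 mm len 82.7
after twist dx -8.2 dy 3.5 dz 82.2 mm len 82.7
twist 0.11 q6 -3.6
t 32.98 pos [ 0.5705 -0.0307  0.1822] yaw_x 88.01 F [ 1.1  0.8 -1.9] gap 0.0379
```

```bash
python3 -m handwheel '[[[-0.008,0.0035,0.03,0,0.02],[0,0,0.04,0,0.02],[0,0,0.02,0,0.02],[0,0,0,0,0.02],[0,0,0,0,0.02]]]' 60
python3 -m handwheel '[[[0,0,0,0,0.02],[0,0,0,0,0.02],[0,0,0,0,0.02],[0,0,0,0,0.02],[0,0,0,0,0.02]]]' 60
python3 -c "
from h import *
go(.5737,-.0391,.0535,87.9)
t=cam('top');crop(t,205,140,275,190,11,'t12.png');s=cam('scene');crop(s,195,165,285,230,8.8,'s15.png')"
```

```text
time_s: 33.6
ee_pos: [0.5749, -0.04, 0.0939]
ee_rot: [[0.036, 0.999, 0.002], [0.999, -0.036, -0.0], [-0.0, 0.002, -1.0]]
force: [0.8, -0.1, -1.7]
finger_gap: 0.0378
time_s: 34.22
ee_pos: [0.5736, -0.0403, 0.0926]
ee_rot: [[0.037, 0.999, -0.0], [0.999, -0.037, 0.0], [0.0, -0.0, -1.0]]
force: [-0.6, 0.1, -1.0]
finger_gap: 0.0379
now dx 1.2 dy 0.1 dz 39.1 mm len 39.1
after twist dx 1.2 dy 0.1 dz 39.1 mm len 39.1
twist -0.01 q6 -4.4
t 34.23 pos [ 0.5736 -0.0403  0.0926] yaw_x 87.89 F [-0.6  0.1 -1. ] gap 0.0379
```

View pics/t12.png

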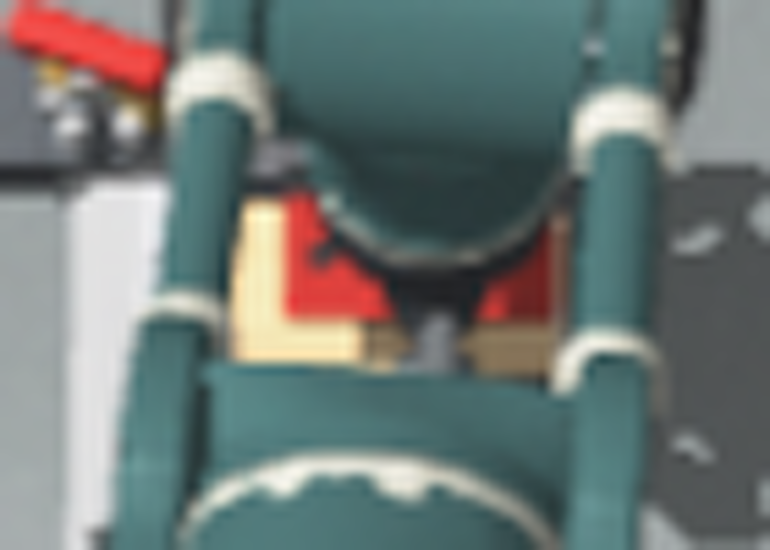

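View pics/s15.png

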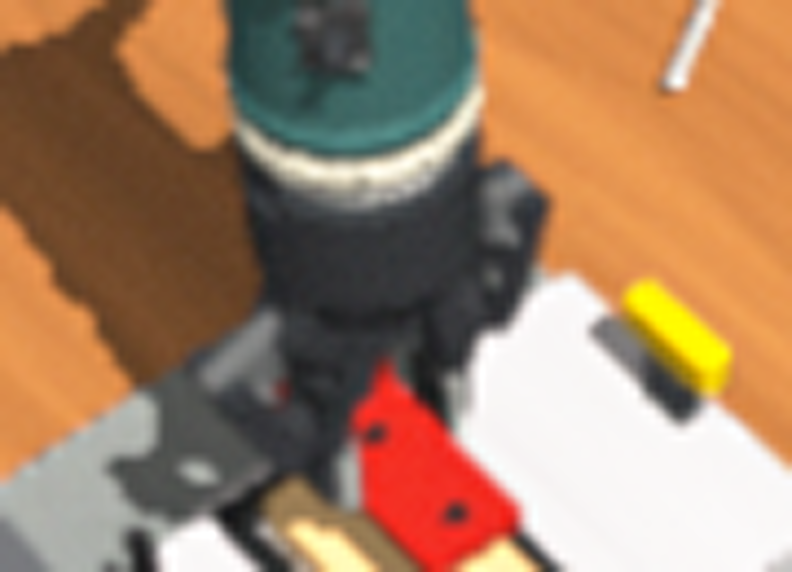

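```bash
python3 - <<'E'
from m import *
t=cam("top");s=cam("scene")
c=np.array([.5743,-.0236]);a=np.radians(-2.1);ux=np.array([np.cos(a),np.sin(a)]);uy=np.array([-ux[1],ux[0]])
def pr(d,x0,y0,f,P,z):
    p=onz(d,[(x0+(x+.5)/f-.5,y0+(y+.5)/f-.5) for x,y in P],z)[:,:2]
    print([( round((q-c)@ux*1e3,1),round((q-c)@uy*1e3,1)) for q in p])
pr(t,205,140,11,[(284,319)],.1012);pr(t,205,140,11,[(551,318)],.1132)
pr(s,195,165,8.8,[(375,432),(457,512),(518,513),(437,567)],.1012)
E
```

```text
[(np.float64(-23.0), np.float64(31.9))]
[(np.float64(-23.8), np.float64(-54.7))]
[(np.float64(-0.3), np.float64(-24.8)), (np.float64(-0.6), np.float64(19.6)), (np.float64(-16.0), np.float64(33.4)), (np.float64(18.5), np.float64(32.5))]
```

```bash
python3 -m handwheel '[[[0.0015,0,0.02,0,0.02],[0,0,0.01,0,0.02],[0,0,0.003,0,0.02],[0,0,0,0,0.02],[0,0,0,0,0.02]]]' 60
python3 -c "
from h import *
go(.5737,-.0391,.0535,87.9)"
```

```text
time_s: 35.05
ee_pos: [0.5741, -0.0388, 0.06]
ee_rot: [[0.037, 0.999, 0.001], [0.999, -0.037, -0.0], [-0.0, 0.001, -1.0]]
force: [-0.8, 0.2, -1.2]
finger_gap: 0.0382
now dx -0.3 dy -0.4 dz 6.5 mm len 6.5
after twist dx -0.3 dy -0.4 dz 6.5 mm len 6.5
twist -0.01 q6 -4.2
t 35.05 pos [ 0.5741 -0.0388  0.06  ] yaw_x 87.89 F [-0.8  0.2 -1.2] gap 0.0382
```

```bash
python3 -m handwheel '[[[0,0,0.003,0,0.02],[0,0,0.002,0,0.02],[0,0,0.001,0,0.02],[0,0,0,0,0.02],[0,0,0,0,0.02]]]' 60
python3 -c "
from h import *
st()"
```

```text
time_s: 35.67
ee_pos: [0.5737, -0.0387, 0.0536]
ee_rot: [[0.037, 0.999, 0.0], [0.999, -0.037, -0.0], [-0.0, 0.0, -1.0]]
force: [0.7, -0.1, -1.1]
finger_gap: 0.0377
t 35.67 pos [ 0.5737 -0.0387  0.0536] yaw_x 87.89 F [ 0.7 -0.1 -1.1] gap 0.0377
```

```bash
python3 -m handwheel '[[[0,0,0.0008,0,0.02],[0,0,0,0,0.02],[0,0,0,0,0.02],[0,0,0,0,0.02],[0,0,0,0,0.02]]]' 60
python3 -c "
from h import *
st()"
```

```text
time_s: 36.3
ee_pos: [0.5738, -0.0387, 0.0534]
ee_rot: [[0.037, 0.999, 0.0], [0.999, -0.037, -0.0], [-0.0, 0.0, -1.0]]
force: [-2.3, 0.4, 5.8]
finger_gap: 0.0383
t 36.30 pos [ 0.5738 -0.0387  0.0534] yaw_x 87.89 F [-2.3  0.4  5.8] gap 0.0383
```

```bash
python3 -m handwheel '[[[0,0,0,0,0.06],[0,0,0,0,0.06],[0,0,0,0,0.06],[0,0,-0.03,0,0.06],[0,0,-0.05,0,0.06]]]' 60
python3 -m handwheel '[[[0,0,-0.06,0,0.06],[0,-0.06,0,0,0.06],[0.03,-0.05,0,0,0.06],[0.06,0,0,0,0.06],[0.06,0,0,0,0.06]]]' 60
python3 -m handwheel '[[[0.06,-0.01,0,0,0.06],[0.06,-0.01,0,0,0.06],[0.05,-0.01,0,0,0.06],[0,0,0,0,0.06],[0,0,0,0,0.06]]]' 60
python3 - <<'E'
from m import *
go(.3325,.3080,.1,-139.5)
t=cam("top");s=cam("scene");crop(t,195,130,290,210,8,"t13.png");crop(s,190,185,290,260,8,"s16.png")
cv2.imwrite("pics/top2.png",t["image"]);cv2.imwrite("pics/scene2.png",s["image"])
E
```

```text
time_s: 36.92
ee_pos: [0.5715, -0.0385, 0.131]
ee_rot: [[0.037, 0.999, -0.006], [0.999, -0.037, 0.001], [0.0, -0.006, -1.0]]
force: [0.6, 0.0, 0.7]
finger_gap: 0.06
time_s: 37.55
ee_pos: [0.4687, 0.1162, 0.1931]
ee_rot: [[0.039, 0.999, 0.002], [0.999, -0.039, 0.0], [0.0, 0.002, -1.0]]
force: [0.4, -0.7, 0.4]
finger_gap: 0.0597
time_s: 38.17
ee_pos: [0.4453, 0.2859, 0.1924]
ee_rot: [[0.036, 0.999, -0.0], [0.999, -0.036, -0.001], [-0.001, -0.0, -1.0]]
force: [0.4, -0.7, 0.2]
finger_gap: 0.0603
now dx 18.1 dy -113.6 dz 92.4 mm len 147.5
after twist dx 71.4 dy 90.1 dz 92.4 mm len 147.5
twist -132.55 q6 32.1
t 38.17 pos [0.4453 0.2859 0.1924] yaw_x 87.95 F [ 0.4 -0.7  0.2] gap 0.0603
```

View pics/t13.png

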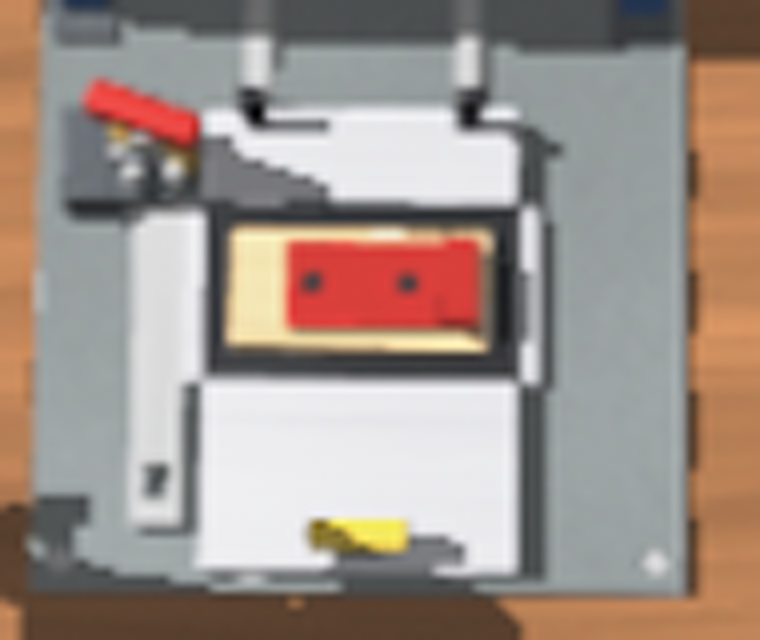

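View pics/s16.png

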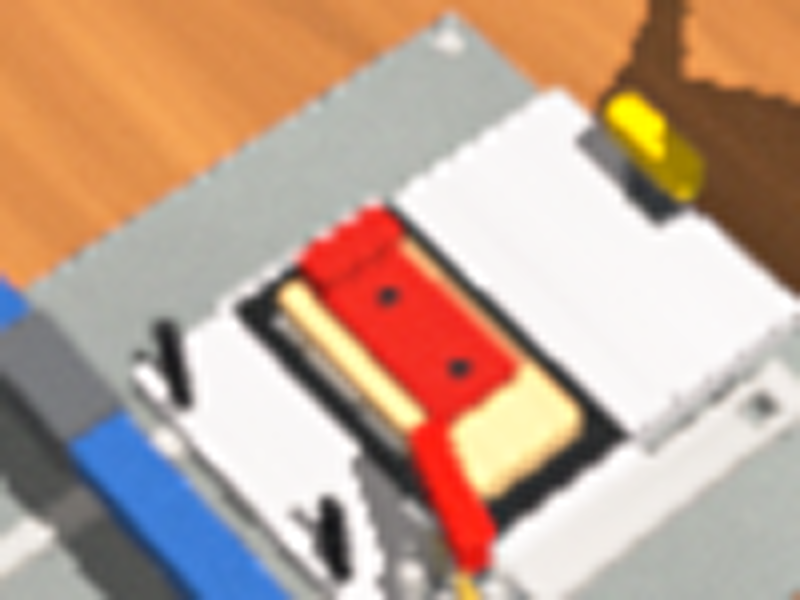

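View pics/scene2.png

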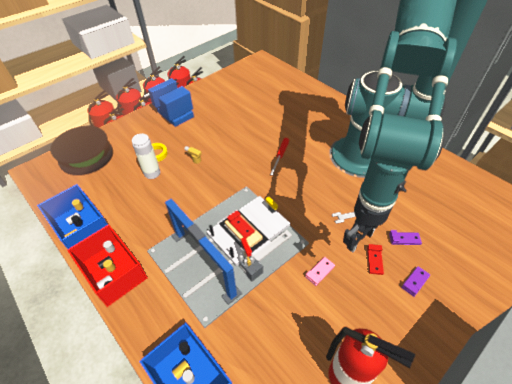

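```bash
python3 - <<'E'
from m import *
t=cam("top");s=cam("scene")
c=np.array([.5743,-.0236]);a=np.radians(-2.1);ux=np.array([np.cos(a),np.sin(a)]);uy=np.array([-ux[1],ux[0]])
def pr(d,x0,y0,f,P,z,l):
    p=onz(d,[(x0+(x+.5)/f-.5,y0+(y+.5)/f-.5) for x,y in P],z)[:,:2]
    print(l,[( round(float((q-c)@ux*1e3),1),round(float((q-c)@uy*1e3),1)) for q in p])
pr(t,195,130,8,[(230,229),(492,232),(490,352),(226,345)],.05,"board")
pr(t,195,130,8,[(312,283),(407,283)],.062,"holes");pr(s,190,185,8,[(459,368),(389,296)],.062,"holes s")
pr(t,195,130,8,[(288,240),(288,327)],.062,"free");pr(t,195,130,8,[(478,240),(478,328)],.074,"heel end")
pr(s,190,185,8,[(520,364),(430,420)],.062,"free s")
pr(s,190,185,8,[(305,257),(380,207)],.074,"heel end s")
pr(s,190,185,8,[(284,293),(580,420),(487,497)],.05,"board s")
E
```

```text
board [(25.2, 60.7), (25.3, -61.3), (-31.4, -60.8), (-29.5, 61.6)]
holes [(-2.2, 21.8), (-1.6, -22.0)]
holes s [(0.6, 21.1), (0.2, -22.7)]
free [(17.9, 33.2), (-22.9, 32.6)]
heel end [(16.5, -54.3), (-24.4, -54.6)]
free s [(-18.2, 34.9), (23.7, 32.0)]
heel end s [(18.2, -51.5), (-18.9, -51.5)]
board s [(26.1, -57.9), (-24.1, 63.2), (24.3, 66.0)]
```

```bash
python3 -m handwheel '[[[0,0,0,-10.2,0.065],[0,0,0,-10.2,0.065],[0,0,0,-10.2,0.065],[0,0,0,-10.2,0.065],[0,0,0,-10.2,0.065]]]' 60
python3 -m handwheel '[[[0,0,0,-10.2,0.065],[0,0,0,-10.2,0.065],[0,0,0,-10.2,0.065],[0,0,0,-10.2,0.065],[0,0,0,-10.2,0.065]]]' 60
python3 -m handwheel '[[[0,0,0,-10.2,0.065],[0,0,0,-10.2,0.065],[0,0,0,-10.2,0.065],[0,0,0,0,0.065],[0,0,0,0,0.065]]]' 60
python3 - <<'E'
from m import *
go(.3325,.3080,.1,-139.5)
s=cam("scene");crop(s,355,235,400,285,12,"sB2.png")
E
```

```text
time_s: 39.0
ee_pos: [0.446, 0.285, 0.1929]
ee_rot: [[-0.756, 0.655, 0.0], [0.655, 0.756, 0.0], [-0.0, 0.0, -1.0]]
force: [0.2, 0.5, -0.7]
finger_gap: 0.0651
time_s: 39.62
ee_pos: [0.446, 0.285, 0.1929]
ee_rot: [[-0.984, -0.176, 0.0], [-0.176, 0.984, -0.0], [-0.0, -0.0, -1.0]]
force: [0.0, -0.3, 0.4]
finger_gap: 0.065
time_s: 40.25
ee_pos: [0.4458, 0.2856, 0.1929]
ee_rot: [[-0.763, -0.646, 0.0], [-0.646, 0.763, 0.0], [-0.0, -0.0, -1.0]]
force: [0.0, 0.2, 0.0]
finger_gap: 0.065
now dx 72.0 dy 90.3 dz 92.9 mm len 148.2
after twist dx 71.6 dy 90.6 dz 92.9 mm len 148.2
twist -0.24 q6 -100.3
t 40.25 pos [0.4458 0.2856 0.1929] yaw_x -139.74 F [0.  0.2 0. ] gap 0.0650
```

View pics/sB2.png

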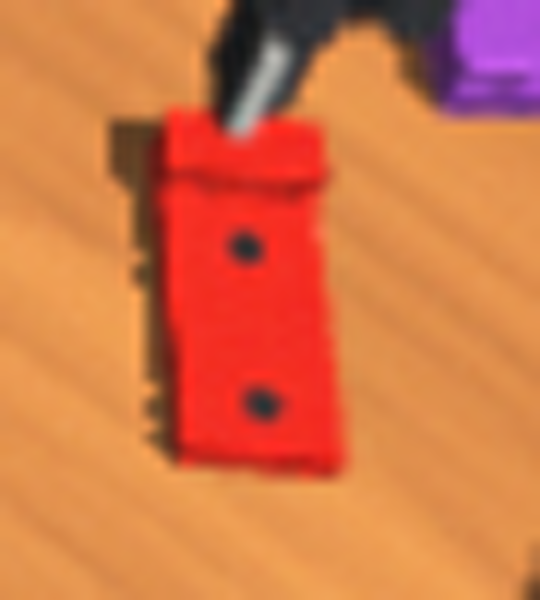

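B is unchanged since its measurement (holes at (262,404) and (246,247) in the crop).

```bash
python3 -m handwheel '[[[0.036,0.045,0,0,0.065],[0.0355,0.045,0,0,0.065],[0,0,0.04,0,0.065],[0,0,0.04,0,0.065],[0,0,0,0,0.065]]]' 60
python3 -m handwheel '[[[0,0,0.04,0,0.065],[0,0,0.04,0,0.065],[0,0,0.01,0,0.065],[0,0,0,0,0.065],[0,0,0,0,0.065]]]' 60
python3 - <<'E'
from m import *
go(.3325,.3080,.004,-139.5)
s=cam("scene");crop(s,340,210,430,290,8,"sB3.png")
E
```

```text
time_s: 40.92
ee_pos: [0.3301, 0.3061, 0.1099]
ee_rot: [[-0.761, -0.649, -0.006], [-0.649, 0.761, -0.005], [0.007, 0.0, -1.0]]
force: [-1.3, -0.1, 0.2]
finger_gap: 0.065
time_s: 41.55
ee_pos: [0.3344, 0.3095, 0.0248]
ee_rot: [[-0.761, -0.649, 0.003], [-0.649, 0.761, 0.002], [-0.004, -0.0, -1.0]]
force: [0.1, -0.1, 0.7]
finger_gap: 0.065
now dx 2.4 dy 0.1 dz 20.8 mm len 20.9
after twist dx 2.4 dy 0.1 dz 20.8 mm len 20.9
twist -0.03 q6 -90.8
t 41.55 pos [0.3344 0.3095 0.0248] yaw_x -139.53 F [ 0.1 -0.1  0.7] gap 0.0650
```

View pics/sB3.png

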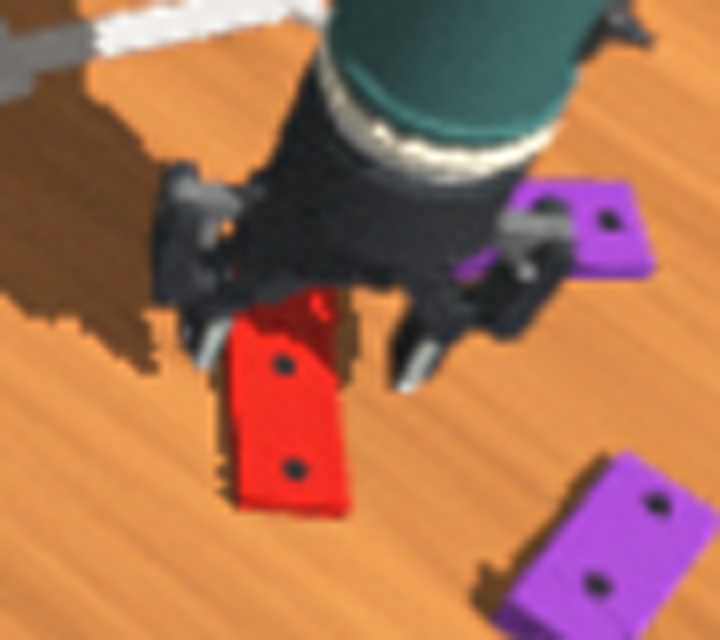

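```bash
python3 -m handwheel '[[[0.0005,0,0.01,0,0.065],[0,0,0.009,0,0.065],[0,0,0,0,0.065],[0,0,0,0,0.065],[0,0,0,0,0.065]]]' 60
python3 - <<'E'
from m import *
go(.3325,.3080,.004,-139.5)
E
```

```text
time_s: 42.22
ee_pos: [0.3325, 0.308, 0.0039]
ee_rot: [[-0.761, -0.649, 0.0], [-0.649, 0.761, 0.0], [-0.0, 0.0, -1.0]]
force: [-0.0, -0.3, 0.2]
finger_gap: 0.0651
now dx 0.0 dy -0.0 dz -0.1 mm len 0.1
after twist dx 0.0 dy -0.0 dz -0.1 mm len 0.1
twist -0.01 q6 -90.8
t 42.23 pos [0.3325 0.308  0.0039] yaw_x -139.51 F [-0.  -0.3  0.2] gap 0.0651
```

```bash
python3 -m handwheel '[[[0,0,0,0,0.02],[0,0,0,0,0.02],[0,0,0,0,0.02],[0,0,0,0,0.02],[0,0,0,0,0.02]]]' 60
python3 -m handwheel '[[[0,0,0,0,0.02],[0,0,-0.01,0,0.02],[0,0,-0.04,0,0.02],[0,0,-0.05,0,0.02],[0,0,-0.05,0,0.02]]]' 60
python3 - <<'E'
from m import *
st()
s=cam("scene");crop(s,320,170,440,290,5,"sB4.png")
E
```

```text
time_s: 42.85
ee_pos: [0.3328, 0.3082, 0.0044]
ee_rot: [[-0.761, -0.649, 0.001], [-0.649, 0.761, 0.001], [-0.001, -0.0, -1.0]]
force: [-1.0, -1.0, 5.6]
finger_gap: 0.0377
time_s: 43.48
ee_pos: [0.3318, 0.3075, 0.1551]
ee_rot: [[-0.761, -0.649, -0.001], [-0.649, 0.761, -0.0], [0.001, 0.0, -1.0]]
force: [0.6, 0.3, -0.4]
finger_gap: 0.0379
t 43.48 pos [0.3318 0.3075 0.1551] yaw_x -139.51 F [ 0.6  0.3 -0.4] gap 0.0379
```

View pics/sB4.png

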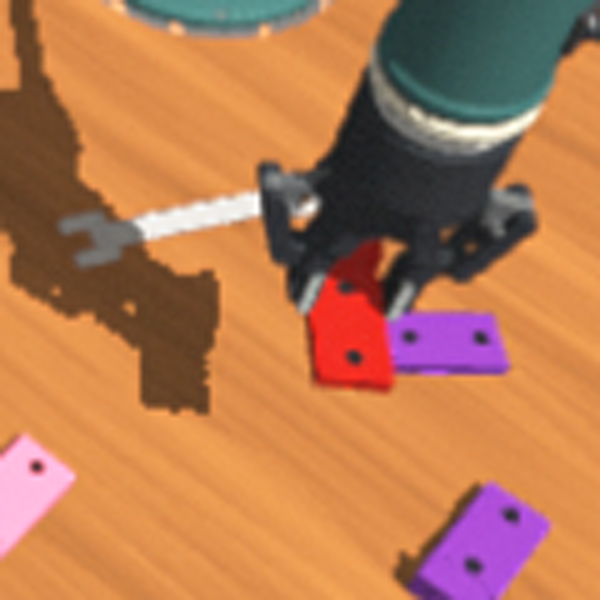

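```bash
python3 -m handwheel '[[[0,0,-0.03,10.2,0.02],[0,0,0,10.2,0.02],[0,0,0,10.2,0.02],[0,0,0,10.2,0.02],[0,0,0,10.2,0.02]]]' 60
python3 -m handwheel '[[[0,0,0,10.2,0.02],[0,0,0,10.2,0.02],[0,0,0,10.2,0.02],[0,0,0,10.2,0.02],[0,0,0,10.2,0.02]]]' 60
python3 -m handwheel '[[[0,0,0,10.2,0.02],[0,0,0,10.2,0.02],[0,0,0,10.2,0.02],[0,0,0,0,0.02],[0,0,0,0,0.02]]]' 60
python3 - <<'E'
from m import *
go(.5743+.0006,-.0236+.016,.14,87.9)
E
```

```text
time_s: 44.15
ee_pos: [0.332, 0.3076, 0.1836]
ee_rot: [[-0.982, 0.188, -0.0], [0.188, 0.982, -0.0], [0.0, -0.0, -1.0]]
force: [-0.3, 0.2, -1.6]
finger_gap: 0.038
time_s: 44.78
ee_pos: [0.332, 0.3076, 0.1835]
ee_rot: [[-0.472, 0.882, -0.0], [0.882, 0.472, -0.0], [-0.0, -0.0, -1.0]]
force: [0.1, -0.1, -2.2]
finger_gap: 0.0381
time_s: 45.4
ee_pos: [0.3322, 0.3078, 0.1837]
ee_rot: [[0.034, 0.999, -0.0], [0.999, -0.034, -0.0], [-0.0, -0.0, -1.0]]
force: [0.7, 0.5, -0.1]
finger_gap: 0.0379
now dx -307.0 dy 253.3 dz 43.7 mm len 400.3
after twist dx -306.3 dy 254.1 dz 43.7 mm len 400.3
twist 0.16 q6 41.6
t 45.40 pos [0.3322 0.3078 0.1837] yaw_x 88.06 F [ 0.7  0.5 -0.1] gap 0.0379
```

```bash
python3 -m handwheel '[[[-0.045,0.037,0,0.15,0.02],[-0.045,0.037,0,0,0.02],[-0.045,0.037,0,0,0.02],[-0.045,0.037,0,0,0.02],[-0.045,0.037,0,0,0.02]]]' 60
python3 -m handwheel '[[[-0.045,0.037,0,0,0.02],[-0.036,0.031,0,0,0.02],[0,0,0.03,0,0.02],[0,0,0.03,0,0.02],[0,0,0,0,0.02]]]' 60
python3 -m handwheel '[[[0,0,0,0,0.02],[0,0,0,0,0.02],[0,0,0,0,0.02],[0,0,0,0,0.02],[0,0,0,0,0.02]]]' 60
python3 - <<'E'
from m import *
go(.5743+.0006,-.0236+.016,.0664,87.9)
t=cam('top');crop(t,205,140,275,190,11,'t14.png');s=cam('scene');crop(s,195,150,285,230,8,'s17.png')
E
```

```text
time_s: 46.02
ee_pos: [0.5095, 0.0742, 0.184]
ee_rot: [[0.037, 0.999, 0.001], [0.999, -0.037, 0.0], [0.0, 0.001, -1.0]]
force: [0.3, 1.5, -0.5]
finger_gap: 0.0378
time_s: 46.65
ee_pos: [0.5705, -0.0078, 0.1206]
ee_rot: [[0.038, 0.999, -0.007], [0.999, -0.038, 0.0], [0.0, -0.007, -1.0]]
force: [-0.2, 0.1, -1.2]
finger_gap: 0.0379
time_s: 47.28
ee_pos: [0.5733, -0.0077, 0.1241]
ee_rot: [[0.039, 0.999, 0.0], [0.999, -0.039, -0.0], [-0.0, 0.0, -1.0]]
force: [0.4, 0.1, -1.6]
finger_gap: 0.0379
now dx 0.2 dy 1.6 dz 57.7 mm len 57.7
after twist dx 0.2 dy 1.6 dz 57.7 mm len 57.7
twist -0.15 q6 -1.0
t 47.27 pos [ 0.5733 -0.0077  0.1241] yaw_x 87.75 F [ 0.4  0.1 -1.6] gap 0.0379
```

View pics/t14.png

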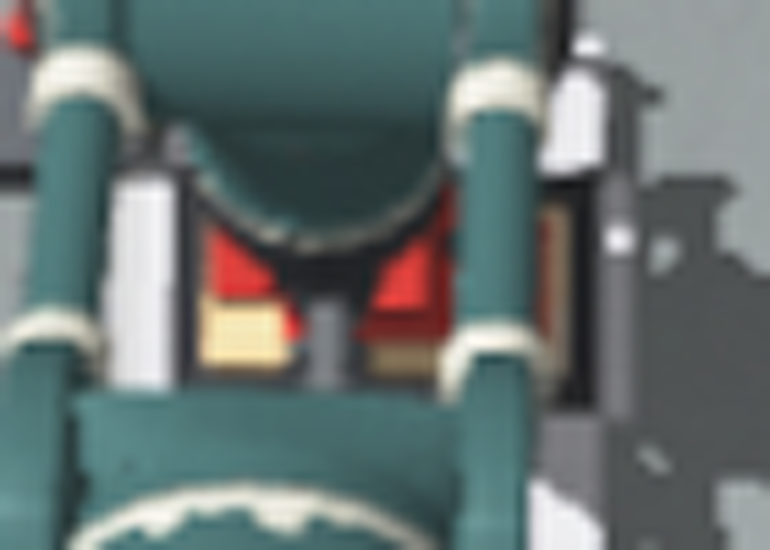

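View pics/s17.png

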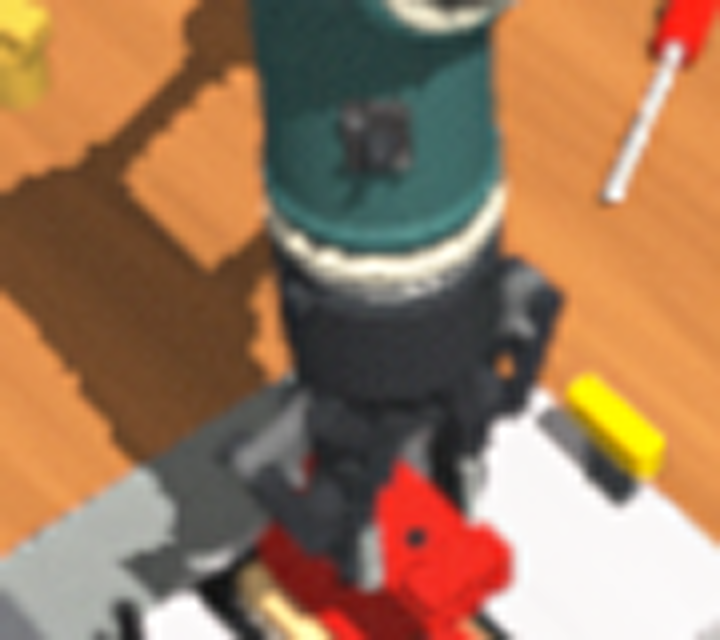

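```bash
python3 - <<'E'
from m import *
t=cam("top");s=cam("scene")
c=np.array([.5743,-.0236]);a=np.radians(-2.1);ux=np.array([np.cos(a),np.sin(a)]);uy=np.array([-ux[1],ux[0]])
def pr(d,x0,y0,f,P,z,l):
    p=onz(d,[(x0+(x+.5)/f-.5,y0+(y+.5)/f-.5) for x,y in P],z)[:,:2]
    print(l,[( round(float((q-c)@ux*1e3),1),round(float((q-c)@uy*1e3),1)) for q in p])
pr(t,205,140,11,[(432,310)],.1317,"free");pr(t,205,140,11,[(204,300)],.1437,"heel")
pr(s,195,150,8,[(416,537)],.1317,"hole")
pr(s,195,150,8,[(512,560),(440,622)],.1437,"heel end s")
print((np.array([.5733,-.0077])-c)@uy)
E
```

```text
free [(-25.1, -16.3)]
heel [(-25.0, 55.7)]
hole [(-1.7, 20.3)]
heel end s [(-16.2, 57.4), (20.1, 61.1)]
0.015852677752374075
```

```bash
python3 -m handwheel '[[[0.003,0.0012,0.02,0,0.02],[0,0,0.02,0,0.02],[0,0,0.005,0,0.02],[0,0,0,0,0.02],[0,0,0,0,0.02]]]' 60
python3 -m handwheel '[[[0,0,0.003,0,0.02],[0,0,0.002,0,0.02],[0,0,0,0,0.02],[0,0,0,0,0.02],[0,0,0,0,0.02]]]' 60
python3 - <<'E'
from m import *
go(.5743+.0006,-.0236+.016,.0664,87.9)
E
```

```text
time_s: 48.1
ee_pos: [0.575, -0.0048, 0.0791]
ee_rot: [[0.039, 0.999, 0.001], [0.999, -0.039, -0.0], [-0.0, 0.001, -1.0]]
force: [-0.0, -0.2, -1.0]
finger_gap: 0.0375
time_s: 48.72
ee_pos: [0.5746, -0.0048, 0.0739]
ee_rot: [[0.039, 0.999, 0.0], [0.999, -0.039, 0.0], [0.0, 0.0, -1.0]]
force: [-0.3, -0.5, -0.8]
finger_gap: 0.038
now dx -2.8 dy 0.4 dz 7.5 mm len 8.0
after twist dx -2.8 dy 0.4 dz 7.5 mm len 8.0
twist -0.16 q6 -0.7
t 48.73 pos [ 0.5746 -0.0048  0.0739] yaw_x 87.74 F [-0.3 -0.5 -0.8] gap 0.0380
```

```bash
python3 -m handwheel '[[[0,0,0.003,0,0.02],[0,0,0.002,0,0.02],[0,0,0,0,0.02],[0,0,0,0,0.02],[0,0,0,0,0.02]]]' 60
python3 - <<'E'
from m import *
st()
t=cam('top');crop(t,205,140,275,190,11,'t15.png');s=cam('scene');crop(s,195,170,285,240,8,'s18.png')
E
```

```text
time_s: 49.35
ee_pos: [0.5746, -0.0048, 0.0688]
ee_rot: [[0.039, 0.999, 0.0], [0.999, -0.039, -0.0], [-0.0, 0.0, -1.0]]
force: [0.1, 0.2, -1.8]
finger_gap: 0.0378
t 49.35 pos [ 0.5746 -0.0048  0.0688] yaw_x 87.74 F [ 0.1  0.2 -1.8] gap 0.0378
```

View pics/t15.png

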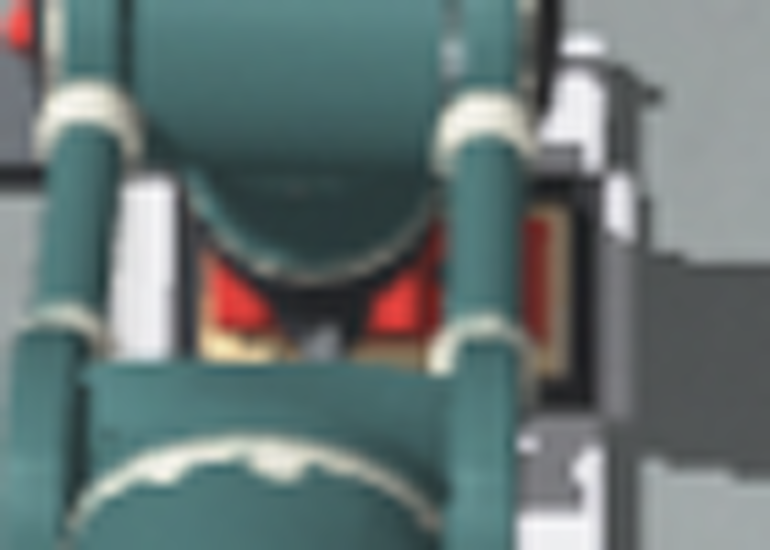

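View pics/s18.png

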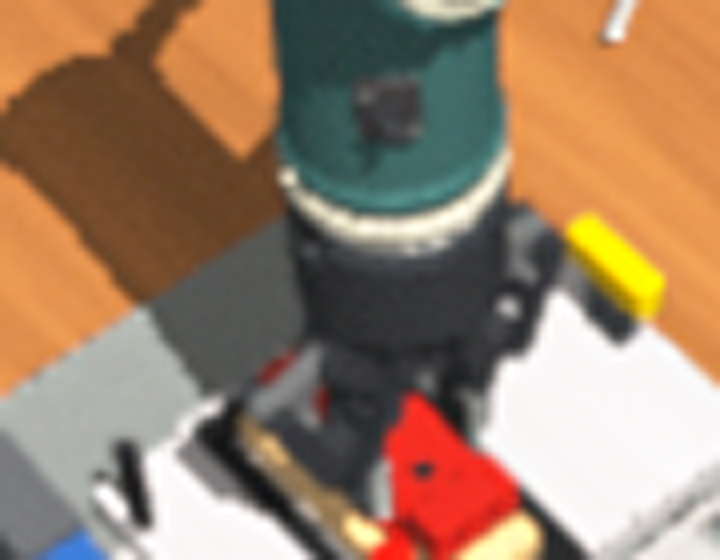

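```bash
python3 -m handwheel '[[[-0.0005,0,0,0,0.02],[-0.0005,0,0,0,0.02],[-0.0005,0,0,0,0.02],[0,0,0,0,0.02],[0,0,0,0,0.02]]]' 60
python3 -m handwheel '[[[-0.0005,0,0,0,0.02],[0,0,0,0,0.02],[0,0,0,0,0.02],[0,0,0,0,0.02],[0,0,0,0,0.02]]]' 60
python3 -c "
from h import *
st()"
```

```text
time_s: 50.08
ee_pos: [0.5745, -0.0063, 0.0688]
ee_rot: [[0.04, 0.999, 0.0], [0.999, -0.04, 0.0], [0.0, 0.0, -1.0]]
force: [0.2, -0.2, -1.2]
finger_gap: 0.0377
time_s: 50.7
ee_pos: [0.5745, -0.0068, 0.0688]
ee_rot: [[0.039, 0.999, 0.0], [0.999, -0.039, 0.0], [0.0, 0.0, -1.0]]
force: [0.2, -0.3, -1.3]
finger_gap: 0.0381
t 50.70 pos [ 0.5745 -0.0068  0.0688] yaw_x 87.74 F [ 0.2 -0.3 -1.3] gap 0.0381
```

```bash
python3 -m handwheel '[[[-0.0006,0,0,0,0.02],[0,0,0,0,0.02],[0,0,0,0,0.02],[0,0,0,0,0.02],[0,0,0,0,0.02]]]' 60
python3 -m handwheel '[[[-0.0005,0,0,0,0.02],[0,0,0,0,0.02],[0,0,0,0,0.02],[0,0,0,0,0.02],[0,0,0,0,0.02]]]' 60
python3 -m handwheel '[[[-0.0005,0,0,0,0.02],[0,0,0,0,0.02],[0,0,0,0,0.02],[0,0,0,0,0.02],[0,0,0,0,0.02]]]' 60
```

```text
time_s: 51.32
ee_pos: [0.5744, -0.0074, 0.0688]
ee_rot: [[0.039, 0.999, 0.0], [0.999, -0.039, 0.0], [0.0, 0.0, -1.0]]
force: [1.2, -0.1, -1.4]
finger_gap: 0.0377
time_s: 51.95
ee_pos: [0.5744, -0.0079, 0.0688]
ee_rot: [[0.039, 0.999, 0.0], [0.999, -0.039, -0.0], [-0.0, 0.0, -1.0]]
force: [-0.2, 0.5, -0.8]
finger_gap: 0.0382
time_s: 52.58
ee_pos: [0.5744, -0.0084, 0.0688]
ee_rot: [[0.039, 0.999, -0.0], [0.999, -0.039, 0.0], [0.0, -0.0, -1.0]]
force: [0.8, -0.2, -1.3]
finger_gap: 0.0378
```

```bash
python3 -m handwheel '[[[0.0003,0,0.0015,0,0.02],[0,0,0.001,0,0.02],[0,0,0,0,0.02],[0,0,0,0,0.02],[0,0,0,0,0.02]]]' 60
python3 -m handwheel '[[[0,0,0.0006,0,0.02],[0,0,0,0,0.02],[0,0,0,0,0.02],[0,0,0,0,0.02],[0,0,0,0,0.02]]]' 60
python3 -c "
from h import *
st()"
```

```text
time_s: 53.2
ee_pos: [0.5744, -0.0081, 0.0665]
ee_rot: [[0.039, 0.999, -0.0], [0.999, -0.039, 0.0], [0.0, -0.0, -1.0]]
force: [-2.1, 0.4, 2.3]
finger_gap: 0.0375
time_s: 53.82
ee_pos: [0.5746, -0.0081, 0.0664]
ee_rot: [[0.039, 0.999, 0.0], [0.999, -0.039, 0.0], [0.0, 0.0, -1.0]]
force: [-2.5, -0.5, 4.9]
finger_gap: 0.0379
t 53.83 pos [ 0.5746 -0.0081  0.0664] yaw_x 87.74 F [-2.5 -0.5  4.9] gap 0.0379
```

Seated exactly at the predicted height (TCP 0.0664, 4.9 N). Release, rise, look.

```bash
python3 -m handwheel '[[[0,0,0,0,0.06],[0,0,0,0,0.06],[0,0,0,0,0.06],[0,0,-0.03,0,0.06],[0,0,-0.05,0,0.06]]]' 60
python3 -m handwheel '[[[0,0,-0.06,0,0.06],[0,-0.06,0,0,0.06],[0.03,-0.05,0,0,0.06],[0.06,0,0,0,0.06],[0.06,0,0,0,0.06]]]' 60
python3 -m handwheel '[[[0.06,-0.01,0,0,0.06],[0.06,-0.01,0,0,0.06],[0,0,0,0,0.06],[0,0,0,0,0.06],[0,0,0,0,0.06]]]' 60
python3 - <<'E'
from m import *
st()
t=cam("top");s=cam("scene");crop(t,205,145,275,195,11,"t16.png");crop(s,205,190,275,245,11,"s19.png")
cv2.imwrite("pics/top3.png",t["image"]);cv2.imwrite("pics/scene3.png",s["image"])
E
```

```text
time_s: 54.45
ee_pos: [0.5723, -0.008, 0.1438]
ee_rot: [[0.039, 0.999, -0.006], [0.999, -0.039, 0.0], [0.0, -0.006, -1.0]]
force: [0.5, 0.4, 0.2]
finger_gap: 0.0597
time_s: 55.08
ee_pos: [0.4698, 0.1471, 0.206]
ee_rot: [[0.041, 0.999, 0.002], [0.999, -0.041, 0.0], [0.0, 0.002, -1.0]]
force: [0.9, -0.9, -0.5]
finger_gap: 0.0599
time_s: 55.7
ee_pos: [0.4554, 0.2655, 0.2055]
ee_rot: [[0.041, 0.999, -0.0], [0.999, -0.041, -0.001], [-0.001, -0.0, -1.0]]
force: [0.3, 0.5, -0.4]
finger_gap: 0.0604
t 55.70 pos [0.4554 0.2655 0.2055] yaw_x 87.65 F [ 0.3  0.5 -0.4] gap 0.0604
```

View pics/t16.png

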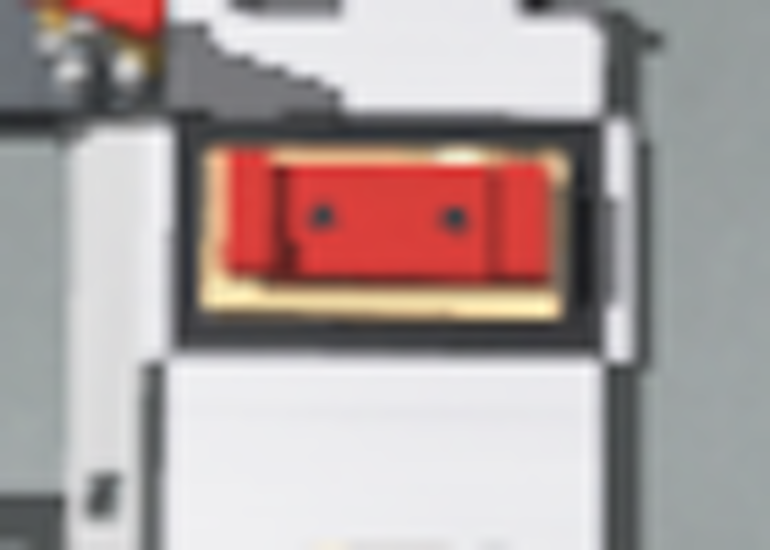

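View pics/s19.png

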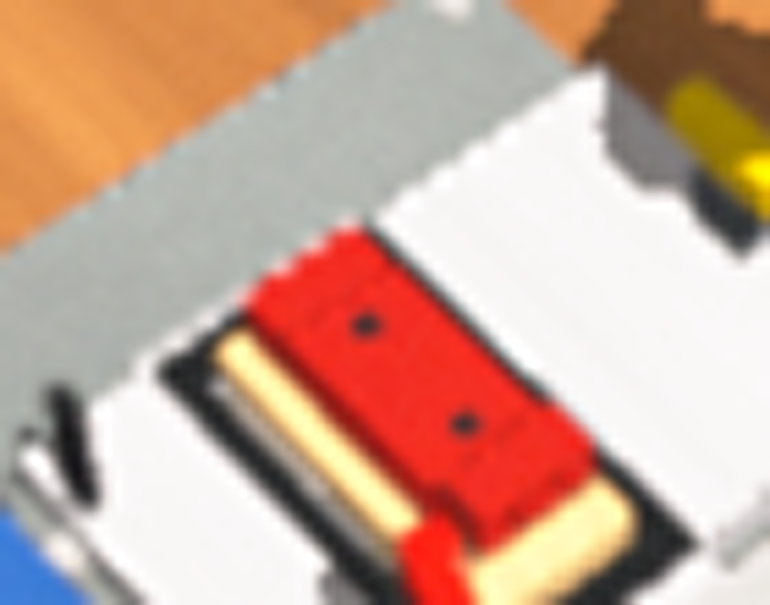

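View pics/scene3.png

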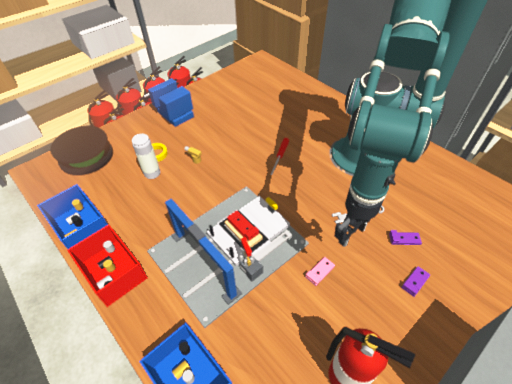

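```bash
python3 - <<'E'
from m import *
t=cam("top");s=cam("scene")
c=np.array([.5743,-.0236]);a=np.radians(-2.1);ux=np.array([np.cos(a),np.sin(a)]);uy=np.array([-ux[1],ux[0]])
def pr(d,x0,y0,f,P,z,l):
    p=onz(d,[(x0+(x+.5)/f-.5,y0+(y+.5)/f-.5) for x,y in P],z)[:,:2]
    q=[( round(float((q-c)@ux*1e3),1),round(float((q-c)@uy*1e3),1)) for q in p];print(l,q,np.mean(q,0).round(1))
pr(t,205,145,11,[(207,150),(567,156),(562,318),(200,308)],.05,"board")
pr(t,205,145,11,[(455,217),(322,217)],.074,"holes B");pr(s,205,190,11,[(366,325),(464,424)],.074,"holes B s")
pr(t,205,145,11,[(232,152),(229,272)],.086,"heel B end");pr(s,205,190,11,[(592,445),(487,550)],.086,"heel B end s")
pr(t,205,145,11,[(548,162),(548,282)],.074,"heel A end")
pr(s,205,190,11,[(252,297),(350,230)],.074,"heel A end s")
E
```

```text
board [(25.2, 60.5), (24.7, -61.4), (-31.0, -60.2), (-29.0, 61.9)] [-2.5  0.2]
holes B [(-1.4, -23.6), (-2.0, 20.6)] [-1.7 -1.5]
holes B s [(-0.0, -23.7), (0.2, 20.1)] [ 0.1 -1.8]
heel B end [(17.1, 50.2), (-23.1, 50.6)] [-3.  50.4]
heel B end s [(-17.1, 54.6), (25.5, 61.7)] [ 4.2 58.2]
heel A end [(17.5, -54.4), (-23.0, -54.8)] [ -2.8 -54.6]
heel A end s [(18.4, -52.4), (-17.1, -52.9)] [  0.6 -52.6]
```

```bash
python3 -m handwheel '[[[-0.057,0,0,0,0.06],[-0.057,0,0,0,0.06],[-0.057,0,0,0,0.06],[-0.057,0,0,0,0.06],[-0.057,0,0,0,0.06]]]' 60
python3 -m handwheel '[[[0,0,0.03,-0.1,0.06],[0,0,0.03,0,0.06],[0,0,0.03,0,0.06],[0,0,0,0,0.06],[0,0,0,0,0.06]]]' 60
python3 -c "
from h import *
go(.4555,-.0195,.067,87.8)"
```

```text
time_s: 56.52
ee_pos: [0.4436, -0.0202, 0.2061]
ee_rot: [[0.04, 0.999, 0.001], [0.999, -0.04, -0.0], [-0.0, 0.001, -1.0]]
force: [0.5, -0.5, -0.5]
finger_gap: 0.0598
time_s: 57.15
ee_pos: [0.4446, -0.0183, 0.1167]
ee_rot: [[0.038, 0.999, 0.001], [0.999, -0.038, -0.0], [-0.0, 0.001, -1.0]]
force: [-0.1, -0.2, -0.1]
finger_gap: 0.0603
now dx -0.8 dy 10.9 dz 49.7 mm len 50.9
after twist dx -0.8 dy 10.9 dz 49.7 mm len 50.9
twist 0.01 q6 -3.4
t 57.15 pos [ 0.4446 -0.0183  0.1167] yaw_x 87.81 F [-0.1 -0.2 -0.1] gap 0.0603
```

```bash
python3 -m handwheel '[[[0,0.011,0,0,0.06],[0,0,0.02,0,0.06],[0,0,0.02,0,0.06],[0,0,0.01,0,0.06],[0,0,0,0,0.06]]]' 60
python3 -m handwheel '[[[0,0,0,0,0.06],[0,0,0,0,0],[0,0,0,0,0],[0,0,0,0,0],[0,0,0,0,0]]]' 40
python3 -m handwheel '[[[0,0,0,0,0],[0,0,0,0,0],[0,0,0,0,0],[0,0,0,0,0],[0,0,0,0,0]]]' 40
python3 -c "
from h import *
st()
s=cam('scene');crop(s,195,170,300,245,7,'s20.png')"
```

```text
time_s: 57.78
ee_pos: [0.4552, -0.0183, 0.0657]
ee_rot: [[0.038, 0.999, -0.0], [0.999, -0.038, 0.0], [0.0, -0.0, -1.0]]
force: [-0.8, -0.6, 0.8]
finger_gap: 0.0598
time_s: 58.4
ee_pos: [0.4558, -0.0184, 0.0662]
ee_rot: [[0.037, 0.999, 0.002], [0.999, -0.037, -0.0], [-0.0, 0.002, -1.0]]
force: [2.0, -0.1, 1.1]
finger_gap: 0.013
time_s: 59.02
ee_pos: [0.4557, -0.0184, 0.0663]
ee_rot: [[0.038, 0.999, 0.002], [0.999, -0.038, -0.0], [-0.0, 0.002, -1.0]]
force: [3.4, 1.0, 4.7]
finger_gap: 0.0133
t 59.02 pos [ 0.4557 -0.0184  0.0663] yaw_x 87.84 F [3.4 1.  4.7] gap 0.0133
```

View pics/s20.png

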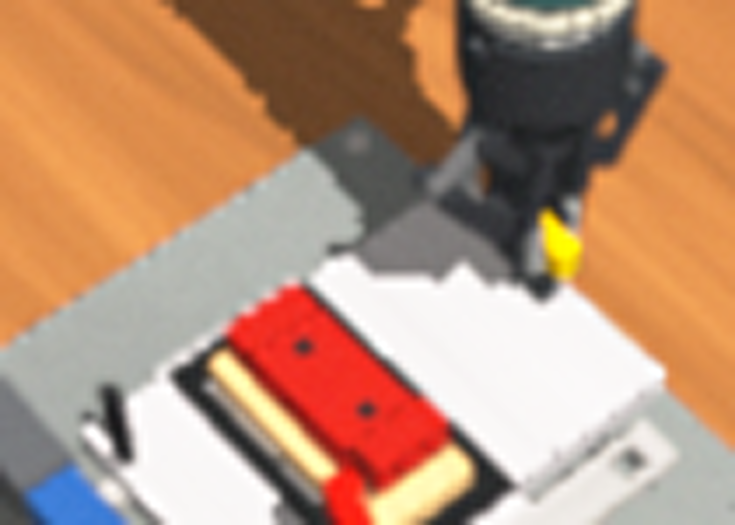

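```bash
python3 -m handwheel '[[[0,0.002,0,0,0],[0,0.005,0,0,0],[0,0.008,0,0,0],[0,0.011,0,0,0],[0,0.013,0,0,0]]]' 50
python3 -m handwheel '[[[0,0.013,0,0,0],[0,0.013,0,0,0],[0,0.013,0,0,0],[0,0.013,0,0,0],[0,0.013,0,0,0]]]' 50
python3 -m handwheel '[[[0,0.012,0,0,0],[0,0.01,0,0,0],[0,0.008,0,0,0],[0,0.006,0,0,0],[0,0.004,0,0,0]]]' 50
python3 -m handwheel '[[[0,0.003,0,0,0],[0,0.002,0,0,0],[0,0,0,0,0],[0,0,0,0,0],[0,0,0,0,0]]]' 50
python3 -c "
from h import *
go(.6055,-.0245,.067,87.8)"
```

```text
time_s: 59.7
ee_pos: [0.4927, -0.0196, 0.0663]
ee_rot: [[0.038, 0.999, -0.003], [0.999, -0.038, 0.0], [0.0, -0.003, -1.0]]
force: [-3.7, 1.6, 12.8]
finger_gap: 0.0132
time_s: 60.32
ee_pos: [0.5578, -0.0218, 0.0662]
ee_rot: [[0.038, 0.999, -0.003], [0.999, -0.038, 0.001], [0.001, -0.003, -1.0]]
force: [-3.7, 1.8, 12.2]
finger_gap: 0.0132
time_s: 60.95
ee_pos: [0.5978, -0.0231, 0.0663]
ee_rot: [[0.038, 0.999, -0.003], [0.999, -0.038, 0.001], [0.001, -0.003, -1.0]]
force: [-2.7, 2.3, 11.2]
finger_gap: 0.013
time_s: 61.58
ee_pos: [0.603, -0.0233, 0.0663]
ee_rot: [[0.038, 0.999, -0.002], [0.999, -0.038, 0.001], [0.001, -0.002, -1.0]]
force: [-1.3, 2.7, 9.3]
finger_gap: 0.0129
now dx -1.1 dy 2.6 dz -0.7 mm len 2.9
after twist dx -1.1 dy 2.6 dz -0.7 mm len 2.9
twist 0.04 q6 -2.5
t 61.58 pos [ 0.603  -0.0233  0.0663] yaw_x 87.84 F [-1.3  2.7  9.3] gap 0.0129
```

```bash
python3 -m handwheel '[[[0,0.0015,0,0,0],[0,0.001,0,0,0],[0,0,0,0,0],[0,0,0,0,0],[0,0,0,0,0]]]' 50
python3 -m handwheel '[[[0,0.001,0,0,0],[0,0.001,0,0,0],[0,0,0,0,0],[0,0,0,0,0],[0,0,0,0,0]]]' 50
```

```text
time_s: 62.2
ee_pos: [0.6052, -0.0234, 0.0663]
ee_rot: [[0.038, 0.999, -0.002], [0.999, -0.038, 0.001], [0.001, -0.002, -1.0]]
force: [-2.5, 2.1, 9.5]
finger_gap: 0.013
time_s: 62.82
ee_pos: [0.6056, -0.0234, 0.0663]
ee_rot: [[0.038, 0.999, -0.006], [0.999, -0.038, 0.001], [0.001, -0.006, -1.0]]
force: [-6.5, 2.6, 13.7]
finger_gap: 0.013
```

```bash
python3 -m handwheel '[[[0,0.001,0,0,0],[0,0.001,0,0,0],[0,0,0,0,0],[0,0,0,0,0],[0,0,0,0,0]]]' 50
python3 -m handwheel '[[[0,0,0,0,0.05],[0,0,0,0,0.05],[0,0,0,0,0.05],[0,0,0,0,0.05],[0,0,-0.03,0,0.05]]]' 50
python3 -m handwheel '[[[0,0,-0.05,0,0.04],[0,0,-0.05,0,0.04],[0,0,0,0,0.04],[0,0,0,0,0.04],[0,0,0,0,0.04]]]' 50
python3 -c "
from h import *
go(.6385,.0702,.20,68.74)
t=cam('top');crop(t,195,90,290,165,8,'t17.png');s=cam('scene');crop(s,160,190,280,280,6.5,'s21.png')"
```

```text
time_s: 63.45
ee_pos: [0.6056, -0.0234, 0.0663]
ee_rot: [[0.038, 0.999, -0.01], [0.999, -0.038, 0.001], [0.001, -0.01, -1.0]]
force: [-14.0, 3.5, 17.9]
finger_gap: 0.0132
time_s: 64.08
ee_pos: [0.6075, -0.0241, 0.0927]
ee_rot: [[0.038, 0.999, -0.007], [0.999, -0.038, 0.001], [0.0, -0.007, -1.0]]
force: [0.5, 0.4, -0.1]
finger_gap: 0.0497
time_s: 64.7
ee_pos: [0.6089, -0.0242, 0.1934]
ee_rot: [[0.038, 0.999, -0.004], [0.999, -0.038, 0.0], [0.0, -0.004, -1.0]]
force: [0.3, -0.6, 0.4]
finger_gap: 0.0399
now dx 95.4 dy 26.0 dz -6.6 mm len 99.1
after twist dx 98.7 dy -6.6 dz -6.6 mm len 99.1
twist 19.10 q6 -2.5
t 64.70 pos [ 0.6089 -0.0242  0.1934] yaw_x 87.84 F [ 0.3 -0.6  0.4] gap 0.0399
```

View pics/s21.png

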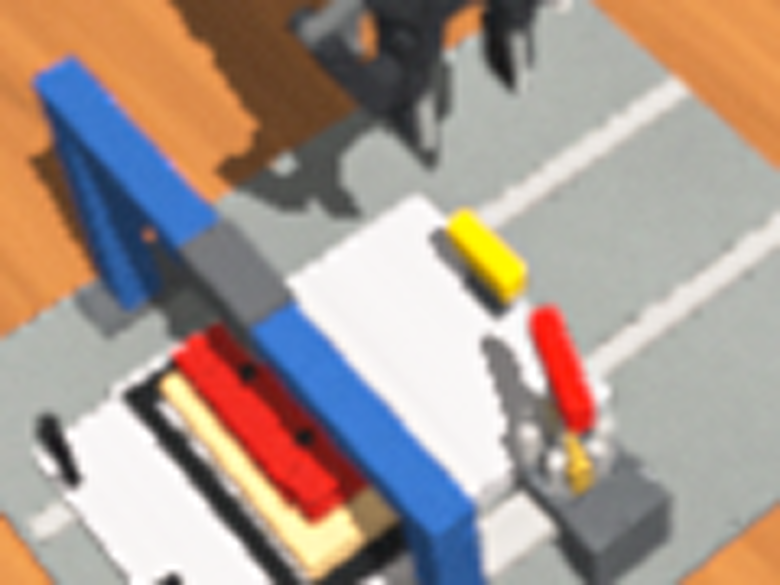

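```bash
python3 -m handwheel '[[[0,0,0,9.55,0.04],[0,0,0,9.55,0.04],[0.05,-0.0035,0,0,0.04],[0.0487,-0.003,0,0,0.04],[0,0,0,0,0.04]]]' 80
python3 -m handwheel '[[[0,0,0.03,0,0.04],[0,0,0.02,0,0.04],[0,0,0,0,0.04],[0,0,0,0,0.04],[0,0,0,0,0.04]]]' 80
python3 -c "
from h import *
go(.6385,.0702,.112,68.74)"
```

```text
time_s: 65.42
ee_pos: [0.6401, 0.0731, 0.1943]
ee_rot: [[0.359, 0.933, -0.002], [0.933, -0.359, 0.001], [0.0, -0.002, -1.0]]
force: [0.1, -0.1, -0.8]
finger_gap: 0.04
time_s: 66.05
ee_pos: [0.641, 0.0699, 0.1471]
ee_rot: [[0.363, 0.932, 0.002], [0.932, -0.363, 0.0], [0.001, 0.002, -1.0]]
force: [-0.4, -0.3, 0.8]
finger_gap: 0.0399
now dx -0.6 dy -2.4 dz 35.1 mm len 35.2
after twist dx -0.6 dy -2.4 dz 35.1 mm len 35.2
twist -0.02 q6 25.3
t 66.05 pos [0.641  0.0699 0.1471] yaw_x 68.72 F [-0.4 -0.3  0.8] gap 0.0399
```

```bash
python3 -m handwheel '[[[0,-0.001,0.02,0,0.04],[0,0,0.014,0,0.04],[0,0,0,0,0.04],[0,0,0,0,0.04],[0,0,0,0,0.04]]]' 80
python3 -c "
from h import *
go(.6385,.0702,.112,68.74)"
```

```text
time_s: 66.68
ee_pos: [0.6396, 0.0705, 0.1123]
ee_rot: [[0.363, 0.932, 0.001], [0.932, -0.363, 0.0], [0.0, 0.001, -1.0]]
force: [-0.2, 0.5, -0.0]
finger_gap: 0.0401
now dx -0.7 dy -0.9 dz 0.3 mm len 1.2
after twist dx -0.7 dy -0.9 dz 0.3 mm len 1.2
twist 0.00 q6 25.3
t 66.67 pos [0.6396 0.0705 0.1123] yaw_x 68.74 F [-0.2  0.5 -0. ] gap 0.0401
```

```bash
python3 -m handwheel '[[[-0.0005,-0.0007,0,0,0],[0,0,0,0,0],[0,0,0,0,0],[0,0,0,0,0],[0,0,0,0,0]]]' 90
python3 -m handwheel '[[[0,0,-0.003,0,0],[0,0,-0.004,0,0],[0,0,-0.002,0,0],[0,0,0,0,0],[0,0,0,0,0]]]' 90
python3 -c "
from h import *
st()"
```

```text
time_s: 67.3
ee_pos: [0.6389, 0.0702, 0.1124]
ee_rot: [[0.363, 0.932, 0.001], [0.932, -0.363, -0.0], [0.0, 0.001, -1.0]]
force: [1.1, -1.3, 3.2]
finger_gap: 0.0127
time_s: 67.92
ee_pos: [0.6384, 0.0702, 0.1184]
ee_rot: [[0.363, 0.932, 0.0], [0.932, -0.363, -0.0], [-0.0, 0.0, -1.0]]
force: [6.1, -1.1, -9.4]
finger_gap: 0.0126
t 67.92 pos [0.6384 0.0702 0.1184] yaw_x 68.74 F [ 6.1 -1.1 -9.4] gap 0.0126
```

```bash
python3 -m handwheel '[[[0,0,-0.002,0,0],[0,0,0,0,0],[0,0,0,10,0],[0,0,0,10,0],[0,0,0,10,0]]]' 90
python3 -m handwheel '[[[0,0,0,10,0],[0,0,0,10,0],[0,0,0,10,0],[0,0,0,10,0],[0,0,0,0.9,0]]]' 90
python3 -m handwheel '[[[0,0,0,0,0],[0,0,0.004,0,0],[0,0,0.004,0,0],[0,0,0,0,0],[0,0,0,0,0]]]' 90
python3 -c "
from h import *
st()"
```

```text
time_s: 68.55
ee_pos: [0.6385, 0.0701, 0.1203]
ee_rot: [[0.784, 0.621, 0.0], [0.621, -0.784, -0.0], [0.0, 0.0, -1.0]]
force: [6.4, -1.6, -9.5]
finger_gap: 0.0125
time_s: 69.18
ee_pos: [0.6386, 0.0699, 0.1203]
ee_rot: [[0.999, -0.039, 0.0], [-0.039, -0.999, -0.0], [0.0, 0.0, -1.0]]
force: [7.7, -2.0, -10.0]
finger_gap: 0.0125
time_s: 69.8
ee_pos: [0.6386, 0.0699, 0.1125]
ee_rot: [[0.999, -0.038, 0.0], [-0.038, -0.999, -0.0], [0.001, 0.0, -1.0]]
force: [6.3, -2.8, -8.6]
finger_gap: 0.0125
t 69.80 pos [0.6386 0.0699 0.1125] yaw_x -2.16 F [ 6.3 -2.8 -8.6] gap 0.0125
```

```bash
python3 -m handwheel '[[[0,0,0.003,0,0],[0,0,0.004,0,0],[0,0,0.003,0,0],[0,0,0,0,0],[0,0,0,0,0]]]' 90
python3 -m handwheel '[[[0,0,0.003,0,0],[0,0,0.003,0,0],[0,0,0.0015,0,0],[0,0,0,0,0],[0,0,0,0,0]]]' 90
python3 -c "
from h import *
st()"
```

```text
time_s: 70.42
ee_pos: [0.6387, 0.0699, 0.1031]
ee_rot: [[0.999, -0.038, 0.001], [-0.038, -0.999, -0.0], [0.001, 0.0, -1.0]]
force: [6.3, -1.4, -6.1]
finger_gap: 0.0125
time_s: 71.05
ee_pos: [0.6387, 0.0699, 0.096]
ee_rot: [[0.999, -0.038, 0.001], [-0.038, -0.999, -0.0], [0.001, 0.0, -1.0]]
force: [4.9, -1.1, -5.3]
finger_gap: 0.0128
t 71.05 pos [0.6387 0.0699 0.096 ] yaw_x -2.16 F [ 4.9 -1.1 -5.3] gap 0.0128
```

Pin is going down through the slot into the carriage hole (lift ≈ 1 mm, spring 5 N). Finish, release and withdraw.

```bash
python3 -m handwheel '[[[0,0,0.001,0,0],[0,0,0,0,0],[0,0,0,0,0.04],[0,0,0,0,0.04],[0,0,0,0,0.04]]]' 90
python3 -m handwheel '[[[0,0,0,0,0.04],[0,0,0,0,0.04],[0,0,-0.03,0,0.04],[0,0,-0.05,0,0.04],[0,0,-0.05,0,0.04]]]' 60
python3 -m handwheel '[[[-0.05,0,0,0,0.04],[-0.05,0,0,0,0.04],[-0.05,-0.04,0,0,0.04],[0,-0.06,0,0,0.04],[0,-0.06,0,0,0.04]]]' 60
python3 -m handwheel '[[[0,-0.05,0,0,0.04],[0,-0.03,0,0,0.04],[0,0,0,0,0.04],[0,0,0,0,0.04],[0,0,0,0,0.04]]]' 60
python3 - <<'E'
from m import *
st()
t=cam("top");s=cam("scene");crop(t,195,90,290,165,8,"t18.png");crop(s,160,190,280,280,6.5,"s22.png")
cv2.imwrite("pics/top4.png",t["image"]);cv2.imwrite("pics/scene4.png",s["image"])
E
```

```text
time_s: 71.68
ee_pos: [0.6377, 0.0705, 0.0961]
ee_rot: [[0.999, -0.038, -0.001], [-0.038, -0.999, 0.0], [-0.001, -0.0, -1.0]]
force: [0.5, 0.7, -0.5]
finger_gap: 0.04
time_s: 72.3
ee_pos: [0.6378, 0.0702, 0.227]
ee_rot: [[0.999, -0.038, -0.001], [-0.038, -0.999, -0.0], [-0.001, 0.0, -1.0]]
force: [1.4, 0.5, -0.6]
finger_gap: 0.0398
time_s: 72.92
ee_pos: [0.4948, 0.2359, 0.2268]
ee_rot: [[0.999, -0.039, 0.001], [-0.039, -0.999, 0.0], [0.001, -0.0, -1.0]]
force: [0.6, 0.7, 0.7]
finger_gap: 0.0397
time_s: 73.55
ee_pos: [0.4986, 0.3135, 0.2262]
ee_rot: [[0.999, -0.039, -0.0], [-0.039, -0.999, -0.0], [-0.0, 0.0, -1.0]]
force: [-0.0, 1.0, -0.6]
finger_gap: 0.04
t 73.55 pos [0.4986 0.3135 0.2262] yaw_x -2.23 F [-0.   1.  -0.6] gap 0.0400
```

View pics/t18.png

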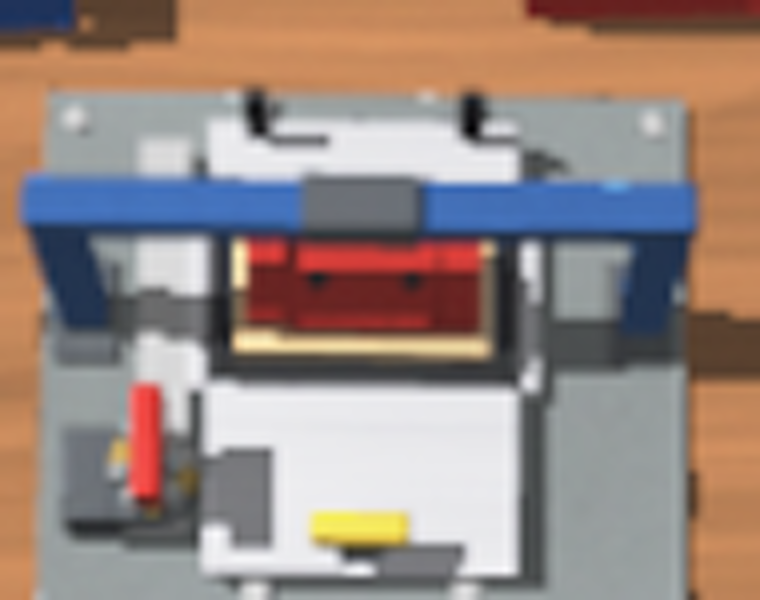

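View pics/s22.png

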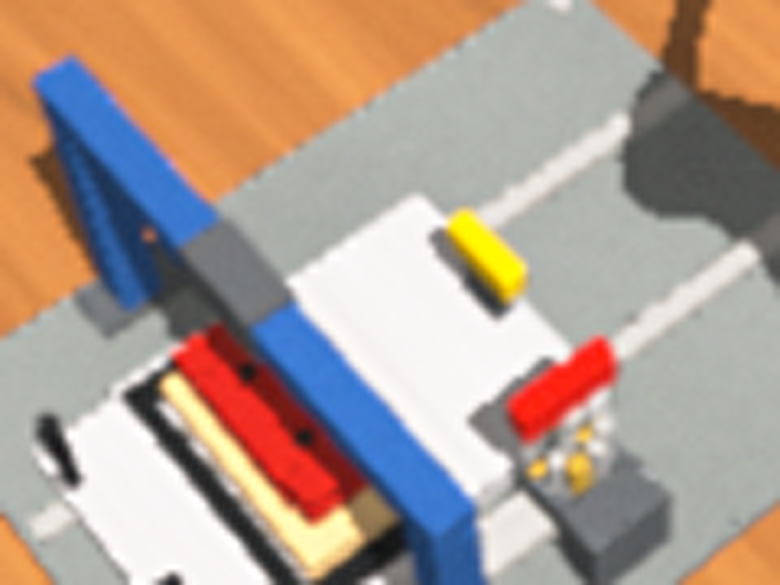

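View pics/scene4.png

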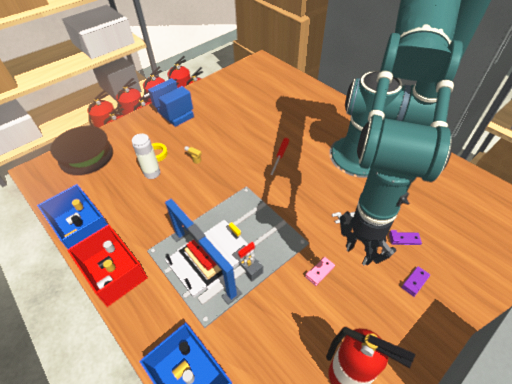

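```bash
python3 - <<'E'
from m import *
for n,b in(("scene",(225,215,265,262)),("top",(205,135,250,165))):
  for f in("0","4"):
    d={"image":cv2.imread(f"pics/{n}{f}.png")}
    for k in("red","yel","board"):
      for ce,r,c in rects(d,k,8,b): print(n,f,k,np.round(ce,1),cv2.contourArea(c))
E
```

```text
scene 0 red [245.8 249.5] 95.5
scene 0 yel [234.8 228.8] 55.5
scene 4 red [245.7 249.6] 93.5
scene 4 yel [234.4 228.7] 57.5
top 0 red [213. 145.] 24.0
top 0 board [238.9 155. ] 20.5
top 4 red [213.  145.3] 25.0
top 4 board [239.2 155.2] 25.0
```

Pin bar and handle are back at their starting pixels (245.7,249.6) and (234.4,228.7), so the pin is down and the carriage is home. Handing in.

```bash
python3 -c "
from h import *
st();arm.job_done();st()"
```

```text
t 73.65 pos [0.4987 0.3136 0.2263] yaw_x -2.24 F [ 0.1  0.4 -0.2] gap 0.0402
the job is handed in; nothing more can be done
the job is handed in; nothing more can be done
```

I finished the whole job in the order asked and handed it in at 73.7 s; no verdict was reported.

I lifted the pin and turned it into its rest notch, where it stayed up by itself. I then drew the carriage out to its stop, seated the board in its pocket, and stacked the two red brackets present end for end, heels up. The carriage went back to its stop under the arch, and the pin turned back and dropped. One bracket was knocked aside before I reached it, so I measured it again before gripping it.

**Last checks:**
- **Pin and carriage:** the T-bar and the handle are back within about half a pixel of where they started in both views, so the pin is down and the carriage is home.
- **Pile:** it is intact, and each bracket touched down at its expected height. The pile is centred to within about 1–2 mm.
- **Board:** it sits about 2 mm towards the handle side of its slack. One view suggests it is turned by up to about 1°.
- **Bystanders:** the extinguisher, spray can, valve head and tape roll look unmoved in the last scene picture.

**One disagreement:** the cameras put the upper bracket 1–2 mm nearer the lower heel than the arm's own position did. It may have nudged the lower bracket by about a millimetre.

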